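# True up a flask stop with a steel square

### The arm

A 6-joint arm with a two-finger parallel gripper is mounted at the origin on the work surface. World frame = base frame: x ahead of the robot, y to its left, z up, the work surface at z = 0. Lengths are in m, angles in rad, forces in N, time in s.
With the tool pointing down it reaches from about 0.35 to 0.85 m from the base axis. Payload 8.1 kg.
Tool frame: the origin (TCP) lies on the mounting face of the last link; the fingertips stand manip.tip_reach ahead of it and the grasp point (between the pads) lies 167 mm ahead of it (manip.tip_reach is the distance from the TCP to the fingertips, in m); z points along the fingers, y is the direction in which the jaws open and shut (so a half turn about z gives the same grasp; the last joint's range is limited). The gripper opens to 93 mm and grips with 3 to 60 N. Pads are 15 mm wide; open, the fingers measure 128 mm over their backs; the gripper's body (75 mm by 188 mm) begins 65 mm behind the grasp point.
Start: joints at [-1.309, 0.13, 1.488, -0, 1.523, -0.085], TCP at [0.204, -0.564, 0.405] pointing down, gripper open.
Joint ranges: [-2.96, 2.96], [-0.89, 2.26], [0.02, 2.5], [-1.34, 4.48], [0, 2.73], [-2.66, 2.66]. Speed limits (rad/s): [2.39, 2.39, 2.79, 3.14, 3.14, 3.14].

### API

Orientations are given as a unit quaternion [x, y, z, w].
In Python, from bench import manip gives the robot as it stands.
- The arm moves only by the tool play_rows, never from a script. Its arguments are lists of equal length, an entry for each row: "xyz": the shift along the tool's x, y, z as a fraction of full scale, a list of three; "angular": the turn, a rotation vector about the tool's x, y, z as a fraction of full scale, a list of three; "fingers": the closure, from 0 (fully open) to 1 (shut). A call has 1 to 8 rows; each row shifts and turns the pose as measured when the row begins, along the tool's axes as they then stand; what a row does not reach is not made up. Full scale, the value 1, is 0.02 m for a shift and 5 degrees for a turn. A row lasts 1/10 s, in which the tool goes at most 50 mm and 8.59 degrees, less where a joint would pass 70% of its speed; a pose out of reach is approached as far as the arm can. A call with a number of a shift or a turn outside -1 to 1 is refused whole. A call with a gripper value outside its range is refused whole. The fingers move at their own pace and stop on an object; the grip force is fixed at half the most. Time passes only in rows, so rows that do not move let the fingers close. It gives the time, the measured TCP pose, the force and the opening at its end, in the units of the state.
- manip.sense(): the state, without advancing time (a new reading comes with each control period).
- manip.grab_frame(name): name is "side" or "top"; returns a dict with "color" (384x512x3 uint8, blue, green, red), "camera_matrix" (3x3 intrinsics, pixels), "world_from_camera" (4x4, takes a point from camera to world coordinates). Camera axes: x right, y down, z forward; pixel columns grow to the right and rows downward; lengths in m; the calibration is good to about 2 mm. A picture is of the moment at which its call begins. There is no depth.
- manip.finish_job(): hands the job in, once; it reports no verdict.
The state is a dict: "time": time; "joint_positions": joint angles; "qvel": joint speeds; "joint_efforts": joint torques, N m; "tool_pos": TCP position; "tool_rot": TCP orientation; "contact_force": force on the tool from outside, world axes, zero at the start; "torque": the same for the moment, N m; "width": finger opening in m.
Only numpy, scipy, OpenCV 4.12 (cv2) and the standard library are available. Lean on these libraries where they do the work, as an engineer would, in place of code of your own. Each camera call takes 0.05 s, during which the arm holds its last target.

### The job

True up the flask stop on the black stage plate: take the steel square from its tray, press it gently (about 10 newtons on each face, never more than 18) into the corner of the stop so that it sits flush along the fixed rail and has pushed the swing bar round flush against its other leg, and keep it pressed on both for about a second; only the square may touch rail and bar. Then lay the square back flat in its tray and let go, leaving the bar square to the rail and everything else undisturbed.

Things in the scene. Friction and masses are not known exactly. Their poses are not given: they have to be found in the camera images.
- square: Loose steel L-shaped square, about 0.5 kg, lying flat, 14 mm thick. Origin: outer corner of the L, on its underside; z up. One leg runs along its -y: 120 mm long, 22 wide, outer edge on x = 0. The other along its -x: 100 mm long, 22 wide, outer edge on y = 0. A web in the inside corner carries a grip post. Pressed home in the stop, its origin and axes match those of rail.
- square_grip (a point): Point on the axis of the square's upright dark grip post, 50 mm above the square's underside and at x = -34, y = -40 mm of its frame; turns with the square. The post is 24 x 24 mm, sides parallel to the legs, from 8 to 68 mm above the underside.
- leg_end (a point): Point on the square: the free end of the outer edge of its 120 mm leg (the one that goes flush on the rail), at half its thickness.
- rail: Fixed aluminium rail, 16 mm thick, 18 high, on the far side of a black plate 12 mm thick. Origin: corner point where the rail's face and the trued bar's face meet, on the plate's top; z up. Face: plane x = 0, looking to its -x, from y = +22 to -128 mm. The plate reaches 195 mm along -x, 215 along -y; a small dish stands near x = -167, y = -185 and must stay.
- bar_end (a point): Free end of the working face of the swing bar, 9 mm above the plate. The bar is aluminium, 122 mm long from its pin to this end, 16 mm thick, 18 mm high, lies over the plate along the -x of rail when trued and has a small peg on its free end. It turns level, about the upright pin.
- swing_bar (a joint): Angle (rad) of the swing bar about its upright pin, which stands at x = 0, y = +8 mm of rail. 0: exactly square to the rail, its face on the plane y = 0 of rail. Positive: its free end has swung in to -y, making the corner tighter than square; it starts so, 0.08 to 0.22. The pin is stiff: the bar stays where it is left and takes about 3 N at its free end to turn.
- tray: Fixed white plastic tray, 190 (x) x 180 (y) mm outside, 16 mm high, walls and floor 4 mm thick. Origin: centre of its underside, on the table.
Not all that is in view belongs to the job. Several things have the shape of the square; the one meant has the colours described above.

How it is judged:
By the outcome, as a careful person would: the job done as asked, in the order asked, and still so for the second after the job is handed in, with the robot touching nothing.
It also fails if it takes over 64 s, if anything falls off the work surface, if the arm or the gripper's body presses on something with over 40 N, if the wrist force passes 120 N, or if a joint passes its speed limit or range.

## Working session

There is one attempt and no reset: what is moved stays moved. The work goes in short steps, Python scripts to look and compute and a tool call to move; the robot and the scene stay as the last step left them, time stands still between calls to the robot, and variables do not carry over. Pictures are saved under pics/ and viewed, and the job is handed in when it is done.

Besides the shell and the picture viewer there is one more tool, called after "Emit:" as name(argument=value, ...) on one line, values as JSON. play_rows: Moves the arm, as the interface text tells. Its arguments: {"type":"object","properties":{"xyz":{"type":"array"},"angular":{"type":"array"},"fingers":{"type":"array"}},"required":["xyz","angular","fingers"]}

```bash
mkdir -p pics; python3 - <<'E'
from bench import manip
import cv2,numpy as np
print(manip.sense(), manip.tip_reach)
for n in("side","top"):
    f=manip.grab_frame(n);cv2.imwrite(f"pics/{n}0.png",f["color"]);np.savez(f"{n}.npz",K=f["camera_matrix"],T=f["world_from_camera"])
    print(f["camera_matrix"],f["world_from_camera"])
E
```

```text
{'time': 0.0, 'joint_positions': array([-1.30936820e+00,  1.31155290e-01,  1.48928499e+00,  2.28179991e-05,
        1.52301809e+00, -8.53972454e-02]), 'qvel': array([ 3.22562418e-04, -6.66136593e-04, -5.35698746e-05, -5.12486665e-04,
       -1.37044554e-03, -6.42566120e-04]), 'joint_efforts': array([ 2.46352756e-03, -5.59833956e+01, -4.91762424e+01,  7.72557990e-02,
        3.50545195e-02, -1.43649995e-04]), 'tool_pos': array([ 0.20391405, -0.56403633,  0.40368752]), 'tool_rot': array([ 9.85001330e-01,  1.72544227e-01, -7.06486949e-05, -9.30249972e-04]), 'contact_force': array([ 0.25726738, -0.12790075, -0.66444841]), 'torque': array([0.0223064 , 0.0289267 , 0.02911028]), 'width': 0.09283163732472674} 0.1861
[[448.92914398   0.         253.62563935]
 [  0.         448.92914398 193.94315482]
 [  0.           0.           1.        ]] [[-0.79846132 -0.27607207  0.5350175  -0.39426055]
 [-0.60179629  0.39158562 -0.69606173  0.90215142]
 [-0.01734196 -0.87774992 -0.47880512  0.81151358]
 [ 0.          0.          0.          1.        ]]
[[388.41089591   0.         255.02678805]
 [  0.         388.41089591 192.95716617]
 [  0.           0.           1.        ]] [[ 0.01146782 -0.99022379  0.13901558  0.24485265]
 [-0.99990835 -0.01035578  0.00872009 -0.19983997]
 [-0.00719523 -0.13910284 -0.9902518   1.42014145]
 [ 0.          0.          0.          1.        ]]
```

```bash
ls .
```

```text
pics
side.npz
top.npz
```

View pics/side0.png

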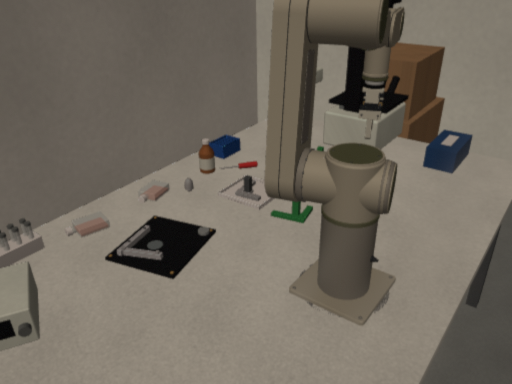

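View pics/top0.png

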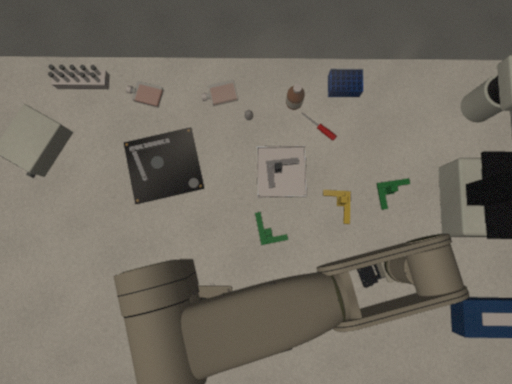

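The square-shaped things in the top view are grey with a dark post in the white tray (280,170), yellow (342,203), green (393,190) and green (268,230). The grey one fits: it is steel, has a dark post and lies in the tray. I'll confirm it in enlarged crops.

```bash
python3 - <<'E'
import cv2
a=cv2.imread("pics/top0.png");s=cv2.imread("pics/side0.png")
cv2.imwrite("pics/c1.png",cv2.resize(a[140:202,250:314],None,fx=9,fy=9,interpolation=cv2.INTER_CUBIC))
cv2.imwrite("pics/c2.png",cv2.resize(a[120:210,116:212],None,fx=6.5,fy=6.5,interpolation=cv2.INTER_CUBIC))
cv2.imwrite("pics/c3.png",cv2.resize(s[160:280,100:300],None,fx=4,fy=4,interpolation=cv2.INTER_CUBIC))
E
```

```text
(no output)
```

View pics/c1.png

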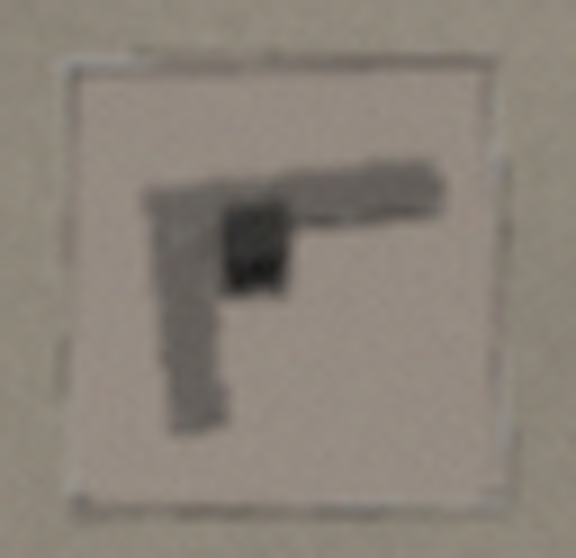

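View pics/c2.png

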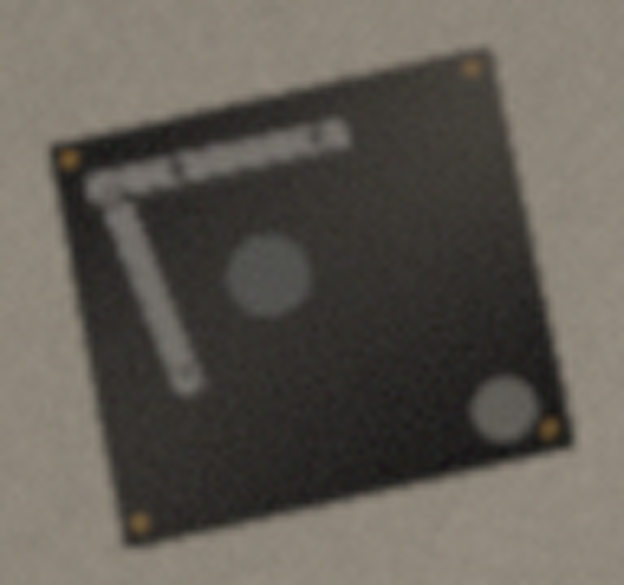

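View pics/c3.png

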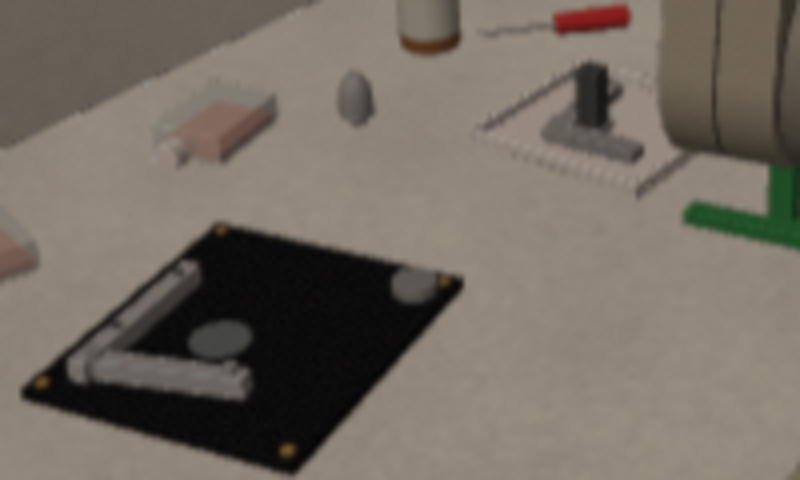

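The crops show the grey steel L with a dark post lying flat in the white tray, outer corner at c1 (150,190). That is the one meant. On the plate the rail is along the far edge, c2 (90,190) to (350,135). The bar runs from the left end down to c2 (190,390). There is a disc at (268,275) and the dish at (505,408). Next I fit the poses.

```bash
cat > h.py <<'E'
import numpy as np,cv2
from scipy.optimize import least_squares
C={n:np.load(f"{n}.npz") for n in("side","top")}
def proj(n,P):
    K,T=C[n]["K"],C[n]["T"];P=np.atleast_2d(P)
    c=(P-T[:3,3])@T[:3,:3]; return (c[:,:2]/c[:,2:])*[K[0,0],K[1,1]]+K[:2,2]
def ray(n,uv,z):
    K,T=C[n]["K"],C[n]["T"];d=T[:3,:3]@np.array([(uv[0]-K[0,2])/K[0,0],(uv[1]-K[1,2])/K[1,1],1])
    o=T[:3,3];return o+d*(z-o[2])/d[2]
def W(p,loc,z0=0):
    x,y,a=p;l=np.atleast_2d(np.array(loc,float));c,s=np.cos(a),np.sin(a)
    return np.c_[x+c*l[:,0]-s*l[:,1],y+s*l[:,0]+c*l[:,1],z0+l[:,2]]
def px(c,f,o): return (np.array(c,float)+.5)/f-.5+np.array(o)
def fit(obs,p0,z0):
    # obs: (cam, local pts, pixels)
    r=lambda p:np.concatenate([(proj(n,W(p,L,z0))-U).ravel() for n,L,U in obs])
    s=least_squares(r,p0,loss="soft_l1");return s.x,r(s.x).reshape(-1,2)
E
python3 - <<'E'
from h import *
t=lambda c:px(c,6.5,(116,120)); sd=lambda c:px(c,4,(100,160)); q=lambda c:px(c,9,(250,140))
np.set_printoptions(precision=4,suppress=True)
# plate: near edge x=-195, right edge y=-215; far/left edges unknown
P={k:ray("top",t(v),.012) for k,v in dict(FL=(52,147),FR=(490,48),NR=(574,443),NL=(124,546)).items()}
print(P,np.linalg.norm(P["FL"]-P["FR"]),np.linalg.norm(P["FR"]-P["NR"]))
Q={k:ray("side",sd(v),.012) for k,v in dict(FR=(220,225),FL=(22,393),NL=(295,473),NR=(463,282)).items()};print(Q)
T={k:ray("top",q(v),.016) for k,v in dict(FL=(68,65),FR=(495,60),NR=(510,500),NL=(75,508)).items()};print(T)
S={k:ray("top",q(v),.018) for k,v in dict(O=(146,190),E120=(437,160),E100=(172,435)).items()};print(S)
print("post top",ray("top",q((255,235)),.072))
B={k:ray("top",t(v),.030) for k,v in dict(railL=(88,185),railR=(348,125),barend=(195,385),barface0=(132,205)).items()};print(B)
print("disc",ray("top",t((268,275)),.012),"dish",ray("top",t((505,408)),.02))
E
```

```text
{'FL': array([0.6291, 0.3062, 0.012 ]), 'FR': array([0.6903, 0.056 , 0.012 ]), 'NR': array([0.4599, 0.0005, 0.012 ]), 'NL': array([0.3987, 0.2521, 0.012 ])} 0.2576011675374819 0.23689789368476719
{'FR': array([0.6828, 0.0619, 0.012 ]), 'FL': array([0.6215, 0.3123, 0.012 ]), 'NL': array([0.3882, 0.2583, 0.012 ]), 'NR': array([0.453 , 0.0076, 0.012 ])}
{'FL': array([ 0.6152, -0.1932,  0.016 ]), 'FR': array([ 0.619 , -0.3692,  0.016 ]), 'NR': array([ 0.436 , -0.3741,  0.016 ]), 'NL': array([ 0.4309, -0.198 ,  0.016 ])}
{'O': array([ 0.5623, -0.2258,  0.018 ]), 'E120': array([ 0.5761, -0.3449,  0.018 ]), 'E100': array([ 0.4609, -0.2371,  0.018 ])}
post top [ 0.5325 -0.2677  0.072 ]
{'railL': array([0.6022, 0.278 , 0.03  ]), 'railR': array([0.6386, 0.1319, 0.03  ]), 'barend': array([0.4879, 0.2114, 0.03  ]), 'barface0': array([0.5908, 0.2524, 0.03  ])}
disc [0.5551 0.1782 0.012 ] dish [0.4782 0.0389 0.02  ]
```

```bash
python3 - <<'E'
from h import *
np.set_printoptions(precision=4,suppress=True)
sd=lambda c:px(c,4,(100,160))
print("tray FL,NL side",ray("side",sd((478,129)),.016),ray("side",sd((640,189)),.016))
print("sq post top",ray("side",sd((592,67)),.072))
print("disc,dish",ray("side",sd((220,340)),.012),ray("side",sd((415,285)),.016))
import cv2
s=cv2.imread("pics/side0.png")
cv2.imwrite("pics/c4.png",cv2.resize(s[215:280,100:220],None,fx=6.6,fy=6.6,interpolation=cv2.INTER_CUBIC))
cv2.imwrite("pics/c5.png",cv2.resize(s[165:220,210:275],None,fx=10,fy=10,interpolation=cv2.INTER_CUBIC))
E
```

```text
tray FL,NL side [ 0.61   -0.1928  0.016 ] [ 0.4203 -0.1907  0.016 ]
sq post top [ 0.5322 -0.2687  0.072 ]
disc,dish [0.5527 0.1791 0.012 ] [0.4775 0.0379 0.016 ]
```

View pics/c4.png

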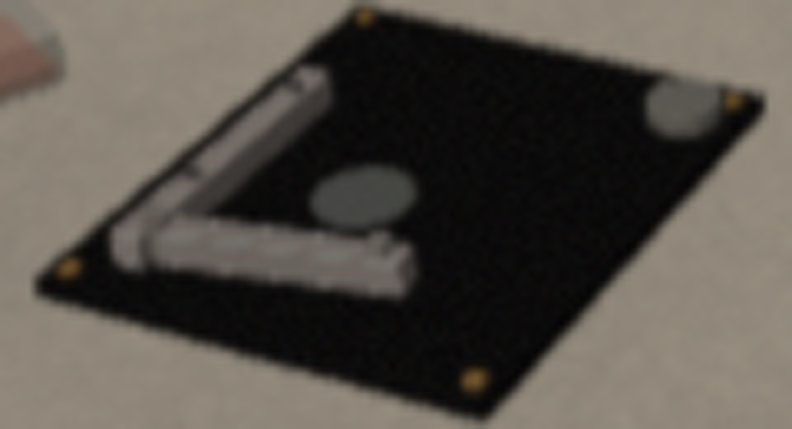

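View pics/c5.png

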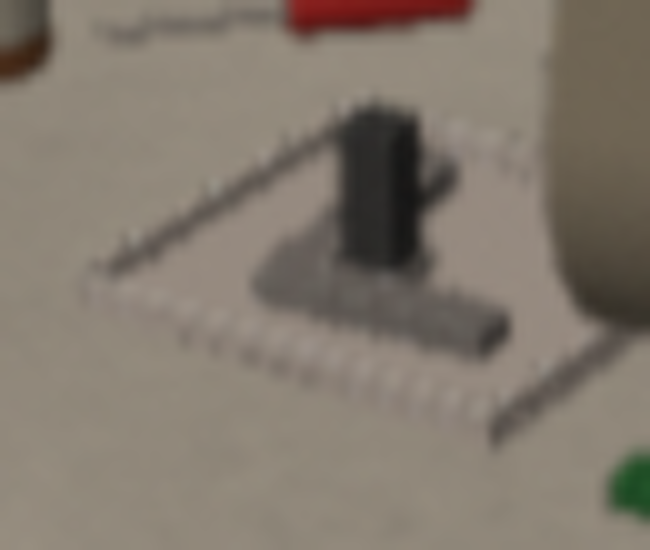

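```bash
cat >> h.py <<'E'
def box(p,x0,x1,y0,y1,z0,z1):
    return [W(p,[(x0,y0,z),(x1,y0,z),(x1,y1,z),(x0,y1,z)]) for z in(z0,z1)]
def Lsh(p,z): return W(p,[(0,0,z),(0,-.12,z),(-.022,-.12,z),(-.022,-.022,z),(-.1,-.022,z),(-.1,0,z)])
def overlay(src,n,polys,crop,f,out):
    im=cv2.imread(src);x0,y0,x1,y1=crop
    im=cv2.resize(im[y0:y1,x0:x1],None,fx=f,fy=f,interpolation=cv2.INTER_CUBIC)
    for P,col in polys:
        u=(proj(n,P)-[x0,y0]+.5)*f-.5
        cv2.polylines(im,[np.round(u*8).astype(int)],True,col,1,cv2.LINE_AA,3)
    cv2.imwrite(out,im)
def barp(R,th):  # bar frame: pin at local (0,8mm)
    pin=W(R,[(0,.008,0)])[0];return (pin[0],pin[1],R[2]+th)
def scene(R,th,S,sz):
    b=barp(R,th)
    L=[(P,(0,255,255)) for P in box(R,0,.016,-.128,.022,.012,.030)]
    L+=[(P,(0,255,0)) for P in box(b,-.122,0,-.008,.008,.012,.030)]
    L+=[(W(R,[(-.195,-.215,.012),(.03,-.215,.012)]),(255,0,255)),(W(R,[(-.195,-.215,.012),(-.195,.03,.012)]),(255,0,255))]
    L+=[(Lsh(S,sz+z),(0,0,255)) for z in(.0,.014)]
    L+=[(P,(255,128,0)) for P in box(S,-.046,-.022,-.052,-.028,sz+.008,sz+.068)]
    return L
E
python3 - <<'E'
from h import *
L=scene((.599,.2555,.239),.205,(.5617,-.2247,.113),.004)
overlay("pics/top0.png","top",L,(116,120,212,210),8,"pics/o1.png") if 0 else overlay("pics/top0.png","top",L,(116,120,212,195),8,"pics/o1.png")
overlay("pics/side0.png","side",L,(100,215,220,280),6.6,"pics/o2.png")
overlay("pics/top0.png","top",L,(250,140,314,202),9,"pics/o3.png")
E
```

```text
(no output)
```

View pics/o1.png

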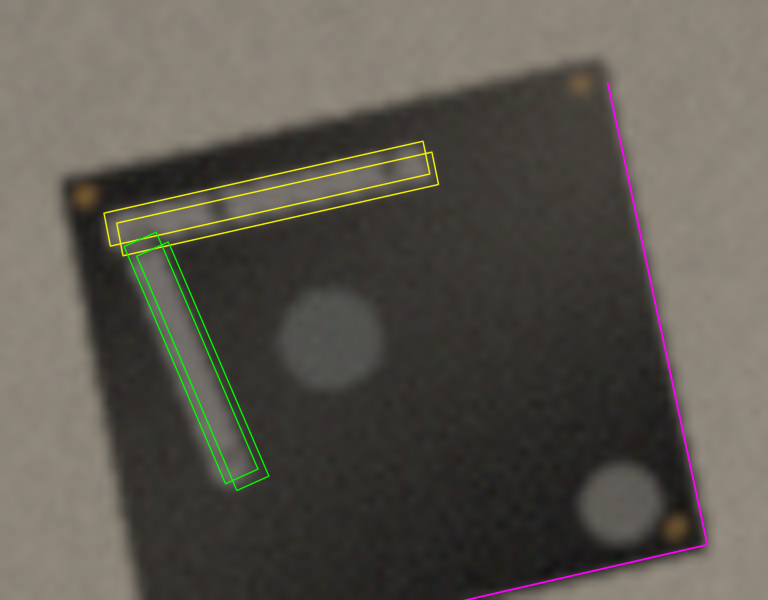

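View pics/o2.png

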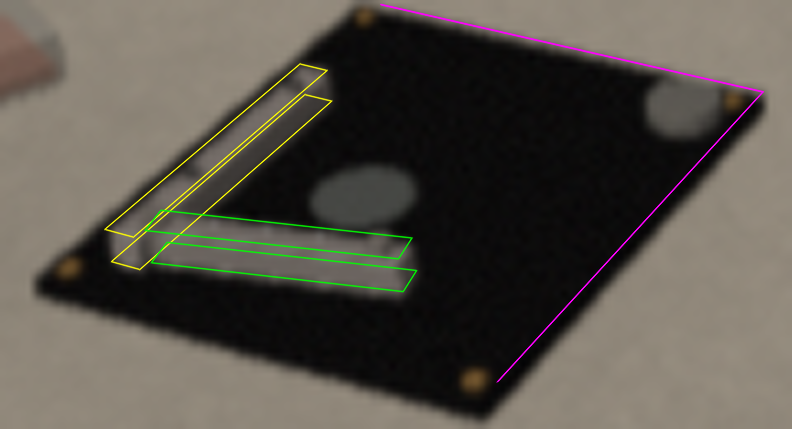

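View pics/o3.png

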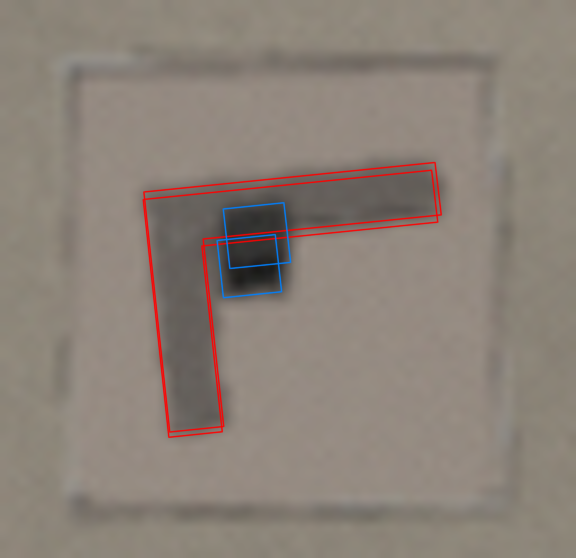

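Emit:
play_rows(xyz=[[0,0,0],[0,0,0],[0,0,0],[1,-0.7,0],[1,-0.7,0],[1,-0.7,0],[1,-0.7,0],[1,-0.7,0]], angular=[[0,0,0.9],[0,0,0.9],[0,0,0.88],[0,0,0],[0,0,0],[0,0,0],[0,0,0],[0,0,0]], fingers=[0,0,0,0,0,0,0,0])

```text
time: 0.9
tool_pos: [0.296, -0.4824, 0.3987]
tool_rot: [0.999, 0.049, -0.002, -0.005]
contact_force: [-0.1, -0.5, 0.4]
width: 0.0931
```

```bash
cat >> h.py <<'E'
from scipy.spatial.transform import Rotation as Ro
def st(): 
    from bench import manip
    return manip.sense()
def togo(x,y,z,a,tilt=True):
    s=st();R=Ro.from_quat(s["tool_rot"]);d=np.array([x,y,z])-s["tool_pos"]
    Rt=Ro.from_euler("z",a)*Ro.from_euler("x",np.pi)
    e=(R.inv()*Rt).as_rotvec()
    np.set_printoptions(precision=4,suppress=True)
    print("t",round(s["time"],2),"pos",s["tool_pos"],"yaw",round(np.arctan2(R.as_matrix()[1,0],R.as_matrix()[0,0]),4),"tilt z",R.as_matrix()[:,2],"w",round(s["width"],4),"F",s["contact_force"],"M",s["torque"])
    print("shift units(20mm)",R.inv().apply(d)/.02,"in target frame",Rt.inv().apply(d)/.02," turn units(5deg)",e/np.radians(5))
E
python3 -c "
from h import *
togo(.5326,-.2685,.221,.113)"
```

```text
t 0.9 pos [ 0.296  -0.4824  0.3987] yaw 0.0974 tilt z [-0.0041  0.0096 -0.9999] w 0.0931 F [-0.0907 -0.4844  0.4485] M [-0.0494  0.0298  0.0136]
shift units(20mm) [12.8409 -9.4061  8.9383] in target frame [12.9597 -9.2931  8.8849]  turn units(5deg) [-0.1144  0.0355 -0.1794]
```

Emit:
play_rows(xyz=[[1,-0.72,0.4],[1,-0.72,0.4],[1,-0.72,0.4],[1,-0.72,0.4],[1,-0.72,0.4],[1,-0.72,0.4],[1,-0.72,0.4],[1,-0.72,0.4]], angular=[[-0.06,0,-0.1],[-0.06,0,-0.08],[0,0,0],[0,0,0],[0,0,0],[0,0,0],[0,0,0],[0,0,0]], fingers=[0,0,0,0,0,0,0,0])

```text
time: 1.7
tool_pos: [0.447, -0.3433, 0.3298]
tool_rot: [0.998, 0.057, -0.003, -0.001]
contact_force: [0.3, 0.1, 0.3]
width: 0.0933
```

```bash
python3 -c "
from h import *
togo(.5326,-.2685,.221,.113)"
```

```text
t 1.7 pos [ 0.447  -0.3433  0.3298] yaw 0.1133 tilt z [-0.0054  0.0012 -1.    ] w 0.0933 F [0.3122 0.0924 0.2701] M [ 0.007   0.0203 -0.0003]
shift units(20mm) [ 4.7061 -3.2244  5.4231] in target frame [ 4.6769 -3.2358  5.4416]  turn units(5deg) [-0.0208  0.0595  0.0037]
```

Emit:
play_rows(xyz=[[1,-0.7,0.5],[1,-0.7,0.5],[1,-0.7,0.5],[1,-0.65,0.5],[0.5,-0.4,0],[0.15,0,0],[0,0,0],[0,0,0]], angular=[[0,0.03,0],[0,0.03,0],[0,0,0],[0,0,0],[0,0,0],[0,0,0],[0,0,0],[0,0,0]], fingers=[0,0,0,0,0,0,0,0])

```text
time: 2.5
tool_pos: [0.5351, -0.2644, 0.2846]
tool_rot: [0.998, 0.058, -0.003, -0.003]
contact_force: [-0.5, -0.8, -0.2]
width: 0.0929
```

```bash
python3 -c "
from h import *
togo(.5326,-.2685,.221,.113)"
```

```text
t 2.5 pos [ 0.5351 -0.2644  0.2846] yaw 0.1168 tilt z [-0.0061  0.0056 -1.    ] w 0.0929 F [-0.4912 -0.8466 -0.1948] M [ 0.0058  0.0695 -0.0159]
shift units(20mm) [-0.1287  0.2109  3.1789] in target frame [-0.1451  0.1915  3.1794]  turn units(5deg) [-0.0719  0.0621  0.043 ]
```

Emit:
play_rows(xyz=[[-0.1,0.15,0.7],[-0.03,0.05,0.7],[0,0,0.7],[0,0,0.6],[0,0,0.4],[0,0,0],[0,0,0]], angular=[[-0.07,0.06,0.04],[0,0,0],[0,0,0],[0,0,0],[0,0,0],[0,0,0],[0,0,0]], fingers=[0,0,0,0,0,0,0])

```text
time: 3.2
tool_pos: [0.5311, -0.2721, 0.2205]
tool_rot: [0.999, 0.054, 0.0, 0.001]
contact_force: [-0.5, -0.3, -0.0]
width: 0.0929
```

```bash
python3 -c "
from h import *
togo(.5326,-.2685,.221,.113)
from bench import manip
for n in('side','top'): cv2.imwrite(f'pics/{n}1.png',manip.grab_frame(n)['color'])
S=(.5617,-.2247,.113)
L=[(P,(255,128,0)) for P in box(S,-.046,-.022,-.052,-.028,.012,.072)]
overlay('pics/side1.png','side',L,(200,130,290,220),6.5,'pics/o4.png')
overlay('pics/top1.png','top',L,(240,120,330,210),6.5,'pics/o5.png')
"
```

```text
t 3.2 pos [ 0.5311 -0.2721  0.2205] yaw 0.109 tilt z [ 0.0009 -0.0013 -1.    ] w 0.0929 F [-0.4955 -0.2751 -0.0237] M [0.0526 0.0192 0.0006]
shift units(20mm) [ 0.0962 -0.1682 -0.0268] in target frame [ 0.0968 -0.1678 -0.0266]  turn units(5deg) [ 0.0165 -0.0091 -0.0463]
```

View pics/o4.png

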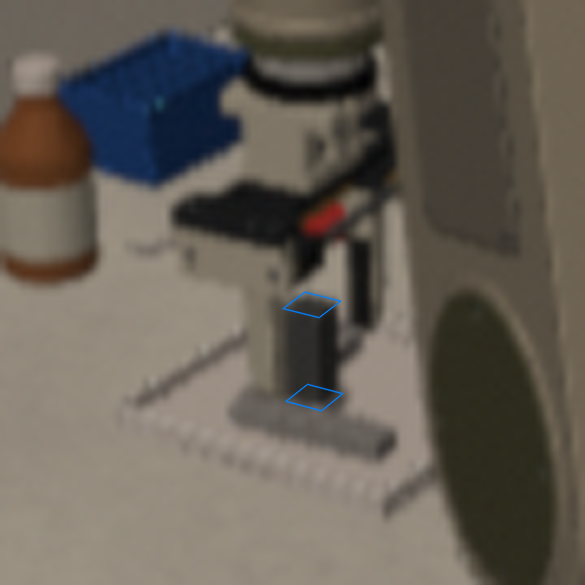

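View pics/o5.png

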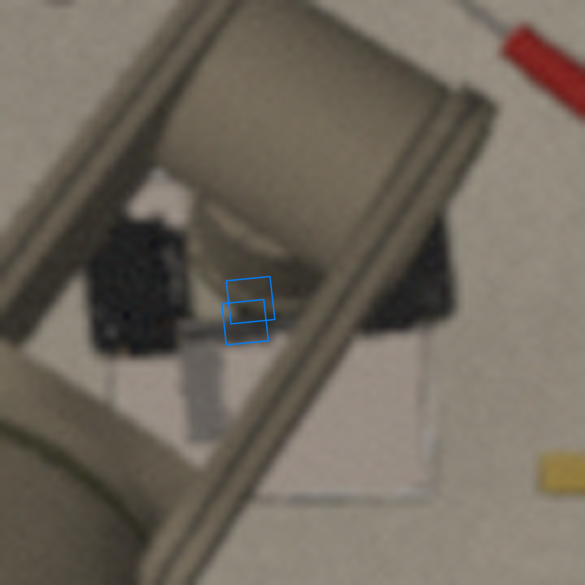

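The post stands between the two open fingers at about o4 (310,345), and the model box lies on it. A small correction, then close.

Emit:
play_rows(xyz=[[0.1,-0.15,0],[0,0,0],[0,0,0],[0,0,0],[0,0,0],[0,0,0],[0,0,0],[0,0,0]], angular=[[0,0,-0.05],[0,0,0],[0,0,0],[0,0,0],[0,0,0],[0,0,0],[0,0,0],[0,0,0]], fingers=[0,0.4,1,1,1,1,1,1])

```text
time: 4.1
tool_pos: [0.5341, -0.2688, 0.2233]
tool_rot: [0.998, 0.057, 0.002, 0.002]
contact_force: [-0.1, 1.2, 0.1]
width: 0.0416
```

```bash
python3 -c "
from h import *
togo(.5326,-.2685,.221,.113)"
```

```text
t 4.1 pos [ 0.5341 -0.2688  0.2233] yaw 0.1145 tilt z [ 0.0049 -0.0037 -1.    ] w 0.0416 F [-0.145   1.1973  0.0873] M [ 0.0153 -0.0117  0.0227]
shift units(20mm) [-0.0734 -0.0217  0.1157] in target frame [-0.0729 -0.0211  0.1161]  turn units(5deg) [ 0.0486 -0.0507  0.0171]
```

Emit:
play_rows(xyz=[[0,0,0.05],[0,0,0.05],[0,0,0],[0,0,0]], angular=[[0.04,-0.04,0],[0,0,0],[0,0,0],[0,0,0]], fingers=[1,1,1,1])

```text
time: 4.5
tool_pos: [0.5341, -0.2689, 0.2211]
tool_rot: [0.998, 0.057, 0.0, 0.0]
contact_force: [-0.5, -0.2, 1.8]
width: 0.0238
```

```bash
python3 -c "
from h import *
togo(.5326,-.2685,.221,.113);togo(.5326,-.2685,.221,.113)"
```

```text
t 4.5 pos [ 0.5341 -0.2689  0.2211] yaw 0.1143 tilt z [ 0.0007 -0.0003 -1.    ] w 0.0238 F [-0.5304 -0.214   1.8195] M [ 0.0892  0.058  -0.0336]
shift units(20mm) [-0.073  -0.0268  0.0067] in target frame [-0.073  -0.0267  0.0067]  turn units(5deg) [ 0.0042 -0.0073  0.0146]
t 4.5 pos [ 0.5341 -0.2689  0.2211] yaw 0.1143 tilt z [ 0.0007 -0.0003 -1.    ] w 0.0238 F [-0.5304 -0.214   1.8195] M [ 0.0892  0.058  -0.0336]
shift units(20mm) [-0.073  -0.0268  0.0067] in target frame [-0.073  -0.0267  0.0067]  turn units(5deg) [ 0.0042 -0.0073  0.0146]
```

Emit:
play_rows(xyz=[[0,0,0]], angular=[[0,0,0]], fingers=[1])

```text
time: 4.6
tool_pos: [0.5341, -0.2688, 0.2211]
tool_rot: [0.998, 0.057, 0.0, 0.0]
contact_force: [-0.4, 0.0, 0.5]
width: 0.0235
```

Emit:
play_rows(xyz=[[0,0,0]], angular=[[0,0,0]], fingers=[1])

```text
time: 4.7
tool_pos: [0.5341, -0.2689, 0.2211]
tool_rot: [0.998, 0.057, 0.0, 0.0]
contact_force: [0.0, -0.1, 0.9]
width: 0.0237
```

Emit:
play_rows(xyz=[[0,0,0]], angular=[[0,0,0]], fingers=[1])

```text
time: 4.8
tool_pos: [0.5341, -0.2688, 0.2212]
tool_rot: [0.998, 0.057, 0.0, 0.0]
contact_force: [0.6, -0.6, 0.5]
width: 0.0242
```

```bash
python3 -c "
from h import *
togo(.5326,-.2685,.221,.113)"
```

```text
t 4.8 pos [ 0.5341 -0.2688  0.2212] yaw 0.1143 tilt z [ 0.0007 -0.0002 -1.    ] w 0.0242 F [ 0.6069 -0.6167  0.4692] M [0.0907 0.0006 0.0225]
shift units(20mm) [-0.0733 -0.0249  0.0077] in target frame [-0.0733 -0.0248  0.0078]  turn units(5deg) [ 0.0034 -0.0075  0.0144]
```

Emit:
play_rows(xyz=[[0,0,-0.3],[0,0,-0.8],[0,0,-1],[0,0,-0.8],[0,0,-0.3],[0,0,0]], angular=[[0,0,0],[0,0,0],[0,0,0],[0,0,0],[0,0,0],[0,0,0]], fingers=[1,1,1,1,1,1])

```text
time: 5.4
tool_pos: [0.5326, -0.2679, 0.2877]
tool_rot: [0.998, 0.057, -0.002, -0.002]
contact_force: [0.6, -0.1, -4.5]
width: 0.0235
```

```bash
python3 -c "
from h import *
togo(.570,.174,.285,.240)"
```

```text
t 5.4 pos [ 0.5326 -0.2679  0.2877] yaw 0.1144 tilt z [-0.0046  0.0028 -1.    ] w 0.0235 F [ 0.6047 -0.0544 -4.4903] M [ 0.0334 -0.0206 -0.0012]
shift units(20mm) [  4.379  -21.7382   0.1909] in target frame [  7.0667 -21.0191   0.137 ]  turn units(5deg) [-0.0412  0.046  -1.4391]
```

Emit:
play_rows(xyz=[[0.1,-0.4,0],[0.2,-0.8,0],[0.3,-1,0],[0.34,-1,0],[0.34,-1,0],[0.34,-1,0],[0.34,-1,0],[0.34,-1,0]], angular=[[-0.04,0.04,-0.4],[0,0,-0.5],[0,0,-0.5],[0,0,0],[0,0,0],[0,0,0],[0,0,0],[0,0,0]], fingers=[1,1,1,1,1,1,1,1])

```text
time: 6.2
tool_pos: [0.5425, -0.1051, 0.2807]
tool_rot: [0.992, 0.129, -0.005, -0.003]
contact_force: [0.4, -0.8, -4.7]
width: 0.024
```

```bash
python3 -c "
from h import *
togo(.570,.174,.285,.240)"
```

```text
t 6.2 pos [ 0.5425 -0.1051  0.2807] yaw 0.2581 tilt z [-0.0104  0.0054 -0.9999] w 0.024 F [ 0.3687 -0.8497 -4.7303] M [-0.0195 -0.0079  0.0316]
shift units(20mm) [  4.8915 -13.1447  -0.152 ] in target frame [  4.6543 -13.2297  -0.2125]  turn units(5deg) [-0.089   0.1005  0.2075]
```

Emit:
play_rows(xyz=[[0.35,-1,0],[0.35,-1,0],[0.35,-1,0],[0.35,-1,0],[0.35,-1,0],[0.35,-1,0],[0.35,-1,0],[0.35,-1,0]], angular=[[-0.07,0.08,0.17],[0,0,0],[0,0,0],[0,0,0],[0,0,0],[0,0,0],[0,0,0],[0,0,0]], fingers=[1,1,1,1,1,1,1,1])

```text
time: 7.0
tool_pos: [0.5489, 0.0821, 0.2724]
tool_rot: [0.991, 0.134, -0.008, -0.004]
contact_force: [0.1, 0.1, -4.3]
width: 0.0239
```

```bash
python3 -c "
from h import *
togo(.570,.174,.285,.240)"
```

```text
t 7.0 pos [0.5489 0.0821 0.2724] yaw 0.2684 tilt z [-0.0171  0.0054 -0.9998] w 0.0239 F [ 0.0651  0.1098 -4.3493] M [ 0.0292 -0.0499 -0.0031]
shift units(20mm) [ 2.2249 -4.1563 -0.6243] in target frame [ 2.1157 -4.2119 -0.6312]  turn units(5deg) [-0.1092  0.1737  0.325 ]
```

Emit:
play_rows(xyz=[[0.6,-1,-0.3],[0.5,-1,-0.2],[0.5,-1,0],[0.3,-0.6,0],[0.1,-0.2,0],[0,0,0]], angular=[[-0.1,0.15,0.3],[0,0,0],[0,0,0],[0,0,0],[0,0,0],[0,0,0]], fingers=[1,1,1,1,1,1])

```text
time: 7.6
tool_pos: [0.5627, 0.1774, 0.2764]
tool_rot: [0.992, 0.13, -0.006, -0.001]
contact_force: [0.2, 0.2, -4.3]
width: 0.0239
```

```bash
python3 -c "
from h import *
togo(.570,.174,.285,.240)"
```

```text
t 7.6 pos [0.5627 0.1774 0.2764] yaw 0.2603 tilt z [-0.0129  0.0003 -0.9999] w 0.0239 F [ 0.1843  0.1804 -4.2908] M [-0.0079 -0.0219 -0.0025]
shift units(20mm) [ 0.3055  0.2577 -0.4332] in target frame [ 0.3161  0.2529 -0.4285]  turn units(5deg) [-0.0395  0.1422  0.2325]
```

Emit:
play_rows(xyz=[[0.2,0.25,0],[0,0,0],[0,0,0],[0,0,0]], angular=[[-0.03,0.13,0.23],[0,0,0],[0,0,0],[0,0,0]], fingers=[1,1,1,1])

```text
time: 8.0
tool_pos: [0.5679, 0.1706, 0.2755]
tool_rot: [0.993, 0.118, -0.001, 0.0]
contact_force: [-0.8, -0.2, -4.0]
width: 0.0237
```

```bash
python3 -c "
from h import *
togo(.570,.174,.285,.240)
from bench import manip
for n in('side','top'): cv2.imwrite(f'pics/{n}2.png',manip.grab_frame(n)['color'])
s=st();p=s['tool_pos'];a=.2400
yaw=Ro.from_quat(s['tool_rot']).as_matrix();yaw=np.arctan2(yaw[1,0],yaw[0,0])
g=(p[0]-.0015,p[1],yaw);o=W(g,[(.034,.040,0)])[0];S=(o[0],o[1],yaw)
L=scene((.599,.2555,.239),.18,S,p[2]-.167-.05)
overlay('pics/side2.png','side',L,(90,190,220,280),6,'pics/o6.png')
overlay('pics/top2.png','top',L,(116,120,212,195),8,'pics/o7.png')
"
```

```text
t 8.0 pos [0.5679 0.1706 0.2755] yaw 0.2365 tilt z [-0.0018 -0.0008 -1.    ] w 0.0237 F [-0.778  -0.1746 -4.0333] M [ 0.0149 -0.0083 -0.0135]
shift units(20mm) [ 0.1425 -0.1414 -0.4752] in target frame [ 0.1439 -0.141  -0.4749]  turn units(5deg) [ 0.0043  0.0224 -0.0398]
```

View pics/o6.png

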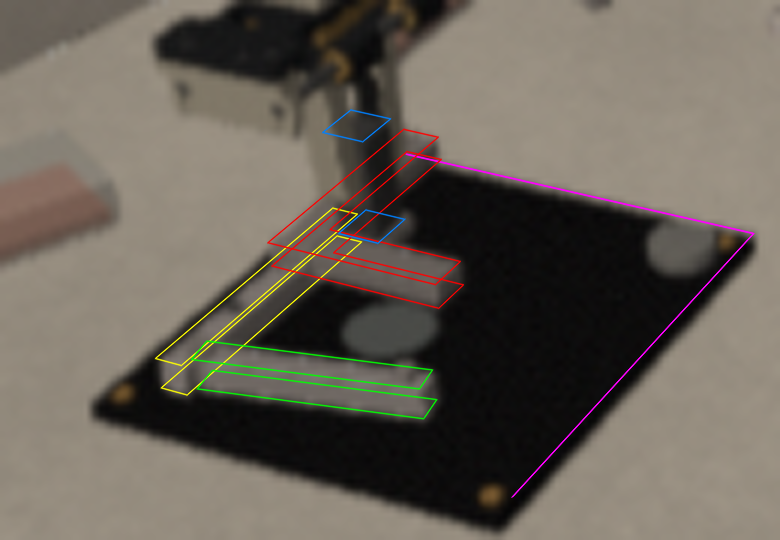

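View pics/o7.png

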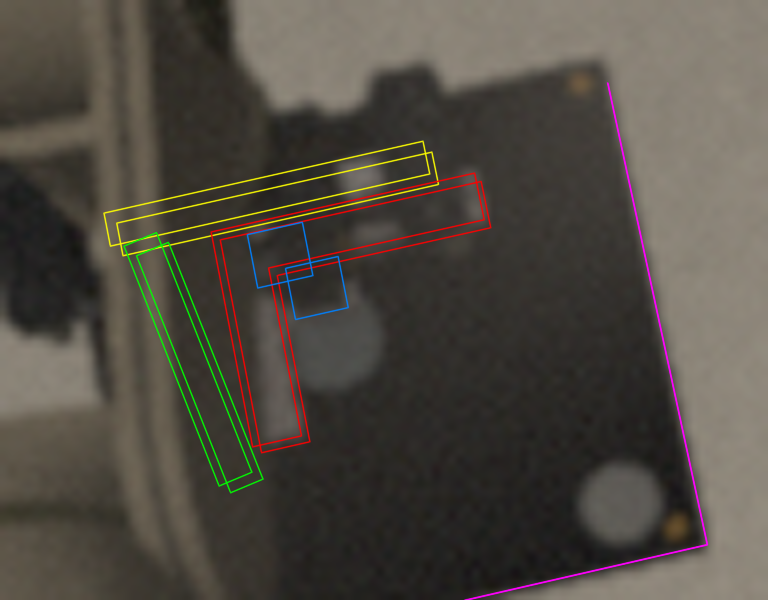

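Both views show the square held level over the plate, clear of the rail and about 10 mm off the bar (o7: leg end 285,440, bar end 250,480). Now I lower it.

Emit:
play_rows(xyz=[[0,0,0.5],[0,0,0.7],[0,0,0.5],[0,0,0.2],[0,0,0],[0,0,0],[0,0,0]], angular=[[0,0.02,-0.03],[0,0,0],[0,0,0],[0,0,0],[0,0,0],[0,0,0],[0,0,0]], fingers=[1,1,1,1,1,1,1])

```text
time: 8.8
tool_pos: [0.567, 0.1705, 0.2324]
tool_rot: [0.993, 0.119, -0.001, 0.0]
contact_force: [0.8, -0.9, -3.7]
width: 0.0241
```

```bash
python3 -c "
from h import *
togo(.577,.2085,.229,.240)"
```

```text
t 8.8 pos [0.567  0.1705 0.2324] yaw 0.2396 tilt z [-0.0028 -0.0008 -1.    ] w 0.0241 F [ 0.8154 -0.8583 -3.6781] M [ 0.0265 -0.0041  0.0252]
shift units(20mm) [ 0.9348 -1.7283  0.1683] in target frame [ 0.935  -1.7278  0.1713]  turn units(5deg) [ 0.0014  0.0337 -0.0051]
```

Emit:
play_rows(xyz=[[0,0,0.1],[0,0,0.05],[0,0,0.02],[0,0,0]], angular=[[0,0.03,0],[0,0,0],[0,0,0],[0,0,0]], fingers=[1,1,1,1])

```text
time: 9.2
tool_pos: [0.5677, 0.1707, 0.2303]
tool_rot: [0.993, 0.12, 0.001, -0.0]
contact_force: [1.1, -0.2, -4.7]
width: 0.0237
```

```bash
python3 -c "
from h import *
togo(.577,.2085,.229,.240)"
```

```text
t 9.2 pos [0.5677 0.1707 0.2303] yaw 0.2397 tilt z [ 0.0025  0.0004 -1.    ] w 0.0237 F [ 1.1497 -0.211  -4.7285] M [-0.0554  0.0487  0.0291]
shift units(20mm) [ 0.9002 -1.7266  0.0657] in target frame [ 0.901  -1.7263  0.0638]  turn units(5deg) [ 0.0027 -0.029  -0.0037]
```

Emit:
play_rows(xyz=[[0,0,0.04],[0,0,0.02],[0,0,0]], angular=[[0,-0.015,0],[0,0,0],[0,0,0]], fingers=[1,1,1])

```text
time: 9.5
tool_pos: [0.5679, 0.1707, 0.2293]
tool_rot: [0.993, 0.12, 0.001, 0.0]
contact_force: [-0.5, 0.3, -5.2]
width: 0.0236
```

```bash
python3 -c "
from h import *
togo(.577,.2085,.229,.240)"
```

```text
t 9.5 pos [0.5679 0.1707 0.2293] yaw 0.2396 tilt z [ 0.0017  0.0002 -1.    ] w 0.0236 F [-0.484   0.2927 -5.1854] M [0.0157 0.0347 0.0024]
shift units(20mm) [ 0.8926 -1.7291  0.0184] in target frame [ 0.8933 -1.7287  0.0173]  turn units(5deg) [ 0.0029 -0.0199 -0.0047]
```

Emit:
play_rows(xyz=[[0.2,0,0],[0.25,0,0],[0.15,0,0],[0.05,0,0],[0,0,0],[0,0,0]], angular=[[0,-0.015,0],[0,0,0],[0,0,0],[0,0,0],[0,0,0],[0,0,0]], fingers=[1,1,1,1,1,1])

```text
time: 10.1
tool_pos: [0.582, 0.1741, 0.2293]
tool_rot: [0.993, 0.12, 0.0, 0.0]
contact_force: [-0.3, 0.5, -4.4]
width: 0.0239
```

```bash
python3 -c "
from h import *
togo(.577,.2085,.229,.240)"
```

```text
t 10.1 pos [0.582  0.1741 0.2293] yaw 0.2396 tilt z [ 0.0006 -0.0001 -1.    ] w 0.0239 F [-0.3104  0.542  -4.4266] M [0.0259 0.0359 0.0451]
shift units(20mm) [ 0.1651 -1.7292  0.0161] in target frame [ 0.1657 -1.7292  0.0164]  turn units(5deg) [ 0.0029 -0.0069 -0.0043]
```

Emit:
play_rows(xyz=[[0.04,0,0],[0.03,0,0],[0.02,0,0],[0,0,0]], angular=[[0,0,0],[0,0,0],[0,0,0],[0,0,0]], fingers=[1,1,1,1])

```text
time: 10.5
tool_pos: [0.583, 0.1744, 0.2293]
tool_rot: [0.993, 0.119, -0.001, 0.0]
contact_force: [-0.8, -1.0, -3.7]
width: 0.024
```

Emit:
play_rows(xyz=[[0.03,0,0],[0.03,0,0]], angular=[[0,0,0],[0,0,0]], fingers=[1,1])

```text
time: 10.7
tool_pos: [0.5836, 0.1745, 0.2293]
tool_rot: [0.993, 0.119, -0.002, 0.0]
contact_force: [-5.4, -1.5, 1.7]
width: 0.0238
```

```bash
cat >> h.py <<'E'
def loc(R=(.599,.2555,.2396)):
    s=st();c,sn=np.cos(R[2]),np.sin(R[2]);f=s["contact_force"];p=s["tool_pos"];M=Ro.from_quat(s["tool_rot"]).as_matrix()
    d=p[:2]-[.577,.2085]
    print("t %.2f loc mm x %.2f y %.2f z %.2f yaw %.4f tilt %s Floc x %.2f y %.2f z %.2f w %.4f Mz %.3f"%(s["time"],1e3*(c*d[0]+sn*d[1]),1e3*(-sn*d[0]+c*d[1]),1e3*p[2],np.arctan2(M[1,0],M[0,0]),np.round(M[:2,2],4),c*f[0]+sn*f[1],-sn*f[0]+c*f[1],f[2],s["width"],s["torque"][2]))
E
python3 -c "
from h import *
loc()"
```

```text
t 10.70 loc mm x -1.67 y -34.56 z 229.29 yaw 0.2392 tilt [-0.0042 -0.0012] Floc x -5.56 y -0.18 z 1.71 w 0.0238 Mz -0.154
```

Emit:
play_rows(xyz=[[0.03,0,-0.01],[0.03,0,0]], angular=[[0,0.05,0],[0,0.05,0]], fingers=[1,1])

```text
time: 10.9
tool_pos: [0.5832, 0.1744, 0.2293]
tool_rot: [0.993, 0.119, -0.001, 0.0]
contact_force: [-10.7, -2.8, 5.5]
width: 0.0242
```

```bash
python3 -c "
from h import *
loc()"
```

```text
t 10.90 loc mm x -2.09 y -34.56 z 229.27 yaw 0.2392 tilt [-0.0018 -0.0007] Floc x -11.01 y -0.18 z 5.51 w 0.0242 Mz -0.174
```

Emit:
play_rows(xyz=[[0,-0.1,-0.01],[0,-0.15,-0.01],[0.005,-0.15,0],[0.005,-0.15,0]], angular=[[0,0.03,0],[0,0.02,0],[0,0.01,0],[0,0,0]], fingers=[1,1,1,1])

```text
time: 11.3
tool_pos: [0.58, 0.1846, 0.2292]
tool_rot: [0.993, 0.119, 0.0, 0.001]
contact_force: [-2.9, -2.5, -1.9]
width: 0.0239
```

```bash
python3 -c "
from h import *
loc()"
```

```text
t 11.30 loc mm x -2.71 y -23.92 z 229.23 yaw 0.2384 tilt [ 0.001  -0.0014] Floc x -3.38 y -1.76 z -1.89 w 0.0239 Mz -0.138
```

Emit:
play_rows(xyz=[[0.007,-0.15,-0.01],[0.007,-0.15,0],[0.007,-0.15,0]], angular=[[0,0,0],[0,0,0],[0,0,0]], fingers=[1,1,1])

```text
time: 11.6
tool_pos: [0.578, 0.1938, 0.2293]
tool_rot: [0.993, 0.119, -0.0, 0.001]
contact_force: [-3.7, -7.1, -0.6]
width: 0.0239
```

```bash
python3 -c "
from h import *
loc()"
```

```text
t 11.60 loc mm x -2.48 y -14.55 z 229.28 yaw 0.2385 tilt [ 0.0003 -0.003 ] Floc x -5.30 y -6.01 z -0.59 w 0.0239 Mz -0.127
```

Emit:
play_rows(xyz=[[0.015,-0.1,-0.005],[0.015,-0.1,0],[0.015,-0.1,0]], angular=[[0.03,0.02,0],[0.02,0.02,0],[0.02,0.02,0]], fingers=[1,1,1])

```text
time: 11.9
tool_pos: [0.5768, 0.1983, 0.2293]
tool_rot: [0.993, 0.119, 0.0, 0.001]
contact_force: [-5.8, -9.1, 0.5]
width: 0.0237
```

```bash
python3 -c "
from h import *
loc()"
```

```text
t 11.90 loc mm x -2.59 y -9.87 z 229.27 yaw 0.2387 tilt [ 0.0007 -0.0017] Floc x -7.83 y -7.42 z 0.48 w 0.0237 Mz -0.153
```

Emit:
play_rows(xyz=[[0.015,-0.08,-0.01],[0.015,-0.08,-0.005],[0.015,-0.08,0]], angular=[[0.02,0.01,0],[0.02,0.01,0],[0.02,0.01,0]], fingers=[1,1,1])

```text
time: 12.2
tool_pos: [0.5762, 0.2016, 0.2293]
tool_rot: [0.993, 0.119, -0.0, 0.001]
contact_force: [-5.1, -8.1, 2.0]
width: 0.0238
```

```bash
python3 -c "
from h import *
loc()"
```

```text
t 12.20 loc mm x -2.43 y -6.49 z 229.26 yaw 0.2384 tilt [-0.0002 -0.0011] Floc x -6.85 y -6.64 z 2.02 w 0.0238 Mz -0.117
```

Emit:
play_rows(xyz=[[0.015,-0.05,-0.01],[0.015,-0.05,0],[0.015,-0.05,0]], angular=[[0.02,0.02,0],[0.01,0.02,0],[0.01,0.02,0]], fingers=[1,1,1])

```text
time: 12.5
tool_pos: [0.5758, 0.2028, 0.2293]
tool_rot: [0.993, 0.119, 0.0, 0.001]
contact_force: [-6.1, -8.8, 1.8]
width: 0.0238
```

```bash
python3 -c "
from h import *
loc()"
```

```text
t 12.50 loc mm x -2.56 y -5.21 z 229.25 yaw 0.2382 tilt [ 0.0007 -0.0025] Floc x -8.00 y -7.11 z 1.80 w 0.0238 Mz -0.138
```

Emit:
play_rows(xyz=[[0.015,-0.05,-0.01],[0.015,-0.05,0],[0.015,-0.05,0]], angular=[[0.02,0.01,-0.01],[0.02,0.01,-0.01],[0.01,0.01,-0.01]], fingers=[1,1,1])

```text
time: 12.8
tool_pos: [0.5756, 0.2042, 0.2293]
tool_rot: [0.993, 0.12, -0.0, 0.001]
contact_force: [-4.7, -7.7, 0.8]
width: 0.0238
```

```bash
python3 -c "
from h import *
loc()"
```

```text
t 12.80 loc mm x -2.41 y -3.87 z 229.28 yaw 0.2403 tilt [-0.0001 -0.0028] Floc x -6.36 y -6.38 z 0.83 w 0.0238 Mz -0.254
```

Emit:
play_rows(xyz=[[0.02,-0.05,-0.005],[0.02,-0.05,0],[0.02,-0.05,0]], angular=[[0.02,0.01,0.01],[0.02,0.01,0.01],[0.02,0.01,0]], fingers=[1,1,1])

```text
time: 13.1
tool_pos: [0.5756, 0.2053, 0.2294]
tool_rot: [0.993, 0.119, -0.001, 0.001]
contact_force: [-5.6, -7.6, 0.6]
width: 0.0239
```

```bash
python3 -c "
from h import *
loc()"
```

```text
t 13.10 loc mm x -2.07 y -2.75 z 229.36 yaw 0.2379 tilt [-0.0016 -0.003 ] Floc x -7.24 y -6.09 z 0.61 w 0.0239 Mz -0.107
```

Emit:
play_rows(xyz=[[0.02,-0.05,0],[0.02,-0.05,0],[0.02,-0.05,0]], angular=[[0.03,0.03,0],[0.03,0.02,0],[0.02,0.02,0]], fingers=[1,1,1])

```text
time: 13.4
tool_pos: [0.5753, 0.2061, 0.2293]
tool_rot: [0.993, 0.119, -0.001, 0.001]
contact_force: [-6.1, -8.2, 1.9]
width: 0.0238
```

```bash
python3 -c "
from h import *
loc()"
```

```text
t 13.40 loc mm x -2.17 y -1.92 z 229.26 yaw 0.2376 tilt [-0.0015 -0.0016] Floc x -7.85 y -6.56 z 1.90 w 0.0238 Mz -0.066
```

Emit:
play_rows(xyz=[[0.02,-0.05,-0.01],[0.02,-0.05,0],[0.02,-0.05,0]], angular=[[0.03,0.03,0],[0.02,0.02,0],[0.02,0.02,0]], fingers=[1,1,1])

```text
time: 13.7
tool_pos: [0.575, 0.207, 0.2292]
tool_rot: [0.993, 0.118, -0.001, 0.0]
contact_force: [-6.2, -7.8, 1.4]
width: 0.0237
```

```bash
python3 -c "
from h import *
loc()
R=(.599,.2555,.239)
from bench import manip
for n in('side','top'): cv2.imwrite(f'pics/{n}3.png',manip.grab_frame(n)['color'])
s=cv2.imread('pics/side3.png');cv2.imwrite('pics/c6.png',cv2.resize(s[215:280,100:220],None,fx=6.6,fy=6.6,interpolation=cv2.INTER_CUBIC))
s=cv2.imread('pics/top3.png');cv2.imwrite('pics/c7.png',cv2.resize(s[120:195,116:212],None,fx=8,fy=8,interpolation=cv2.INTER_CUBIC))
"
```

```text
t 13.70 loc mm x -2.27 y -0.97 z 229.23 yaw 0.2375 tilt [-0.0011 -0.0009] Floc x -7.85 y -6.14 z 1.37 w 0.0237 Mz -0.022
```

View pics/c6.png

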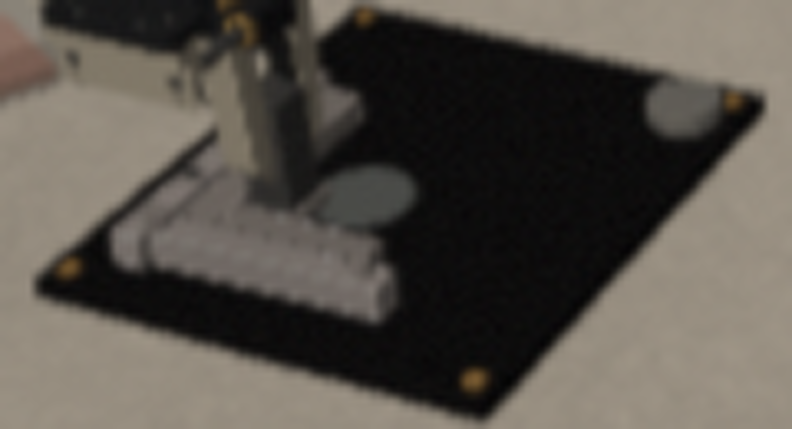

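View pics/c7.png

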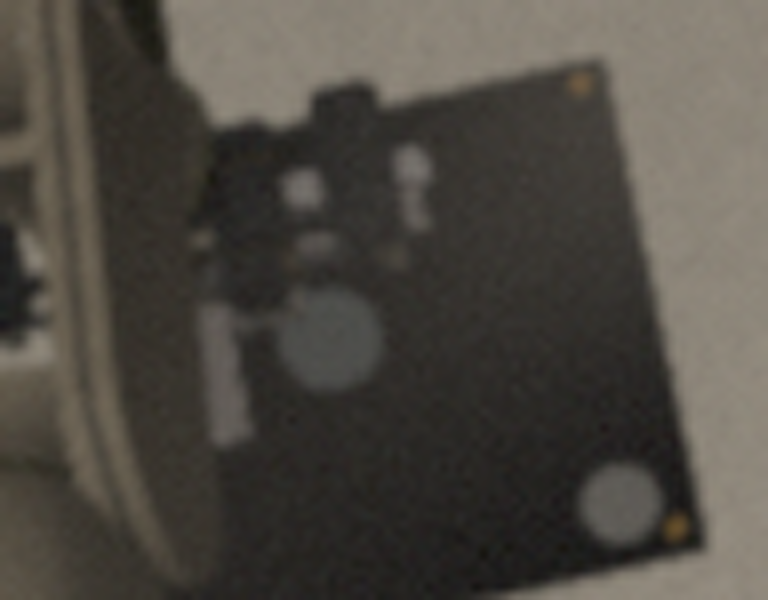

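The side crop shows the square against the rail and the bar nearly parallel to its 100 mm leg, with the bar end at c6 (385,300). I keep creeping until the y force rises.

Emit:
play_rows(xyz=[[0.02,-0.05,-0.01],[0.02,-0.05,0],[0.02,-0.05,0]], angular=[[0.02,0.03,0],[0.02,0.02,0],[0.02,0.02,0]], fingers=[1,1,1])

```text
time: 14.1
tool_pos: [0.5747, 0.2079, 0.2293]
tool_rot: [0.993, 0.118, -0.0, 0.0]
contact_force: [-6.1, -8.5, 2.1]
width: 0.0237
```

```bash
python3 -c "
from h import *
loc()"
```

```text
t 14.10 loc mm x -2.38 y -0.00 z 229.26 yaw 0.2373 tilt [-0.0005 -0.001 ] Floc x -7.99 y -6.83 z 2.10 w 0.0237 Mz -0.067
```

Emit:
play_rows(xyz=[[0.02,-0.05,-0.01],[0.02,-0.05,0]], angular=[[0.02,0.02,0],[0.02,0.02,0]], fingers=[1,1])

```text
time: 14.3
tool_pos: [0.5745, 0.2086, 0.2292]
tool_rot: [0.993, 0.118, -0.0, 0.0]
contact_force: [-6.2, -9.8, 2.6]
width: 0.0237
```

```bash
python3 -c "
from h import *
loc()"
```

```text
t 14.30 loc mm x -2.39 y 0.74 z 229.23 yaw 0.2372 tilt [-0.0005 -0.001 ] Floc x -8.31 y -8.08 z 2.58 w 0.0237 Mz 0.021
```

Emit:
play_rows(xyz=[[0.02,-0.05,-0.02],[0.02,-0.05,-0.01]], angular=[[0.02,0.02,0],[0.02,0.02,0]], fingers=[1,1])

```text
time: 14.5
tool_pos: [0.5744, 0.2092, 0.2293]
tool_rot: [0.993, 0.118, -0.0, 0.001]
contact_force: [-4.5, -11.4, 0.7]
width: 0.0237
```

```bash
python3 -c "
from h import *
loc()"
```

```text
t 14.50 loc mm x -2.39 y 1.28 z 229.28 yaw 0.2372 tilt [-0.0003 -0.0014] Floc x -7.13 y -10.02 z 0.66 w 0.0237 Mz -0.066
```

Emit:
play_rows(xyz=[[0.025,-0.05,-0.01],[0.025,-0.05,0]], angular=[[0.02,0.03,0],[0.02,0.03,0]], fingers=[1,1])

```text
time: 14.7
tool_pos: [0.5743, 0.2093, 0.2293]
tool_rot: [0.993, 0.118, 0.0, 0.001]
contact_force: [-7.7, -10.0, 4.8]
width: 0.0237
```

```bash
python3 -c "
from h import *
loc()"
```

```text
t 14.70 loc mm x -2.45 y 1.46 z 229.28 yaw 0.2369 tilt [ 0.0005 -0.0023] Floc x -9.80 y -7.86 z 4.80 w 0.0237 Mz -0.097
```

Emit:
play_rows(xyz=[[0.025,-0.055,-0.015],[0.025,-0.055,-0.01]], angular=[[0.04,0.02,0],[0.04,0.02,0]], fingers=[1,1])

```text
time: 14.9
tool_pos: [0.5744, 0.2092, 0.2293]
tool_rot: [0.993, 0.118, -0.0, 0.001]
contact_force: [-5.4, -11.3, 0.2]
width: 0.0238
```

```bash
python3 -c "
from h import *
loc()"
```

```text
t 14.90 loc mm x -2.39 y 1.27 z 229.27 yaw 0.2367 tilt [-0.0004 -0.0014] Floc x -7.89 y -9.72 z 0.24 w 0.0238 Mz -0.040
```

Emit:
play_rows(xyz=[[0.03,-0.06,-0.01],[0.03,-0.06,-0.005],[0.03,-0.06,-0.005],[0.03,-0.06,-0.005]], angular=[[0.03,0.03,0],[0.03,0.03,0],[0.03,0.03,0],[0.03,0.03,0]], fingers=[1,1,1,1])

```text
time: 15.3
tool_pos: [0.5744, 0.2093, 0.2293]
tool_rot: [0.993, 0.118, -0.0, 0.001]
contact_force: [-7.8, -11.0, 2.3]
width: 0.0239
```

```bash
python3 -c "
from h import *
loc()"
```

```text
t 15.30 loc mm x -2.38 y 1.40 z 229.25 yaw 0.2362 tilt [-0.0002 -0.002 ] Floc x -10.15 y -8.86 z 2.30 w 0.0239 Mz 0.018
```

Emit:
play_rows(xyz=[[0.03,-0.07,-0.01],[0.03,-0.07,-0.005],[0.03,-0.07,-0.005],[0.03,-0.07,-0.005]], angular=[[0.03,0.03,0],[0.04,0.03,0],[0.04,0.03,0],[0.04,0.03,0]], fingers=[1,1,1,1])

```text
time: 15.7
tool_pos: [0.5743, 0.2093, 0.2293]
tool_rot: [0.993, 0.118, -0.0, 0.001]
contact_force: [-7.4, -13.9, 3.1]
width: 0.0237
```

```bash
python3 -c "
from h import *
loc()"
```

```text
t 15.70 loc mm x -2.38 y 1.45 z 229.30 yaw 0.2356 tilt [-0.0002 -0.0021] Floc x -10.45 y -11.77 z 3.11 w 0.0237 Mz 0.064
```

Emit:
play_rows(xyz=[[0.03,-0.065,-0.01],[0.03,-0.065,-0.005],[0.03,-0.065,-0.005],[0.03,-0.065,-0.005]], angular=[[0.04,0.03,-0.005],[0.04,0.03,-0.005],[0.04,0.03,-0.005],[0.04,0.03,-0.005]], fingers=[1,1,1,1])

```text
time: 16.1
tool_pos: [0.5744, 0.2091, 0.2293]
tool_rot: [0.993, 0.118, -0.0, 0.0]
contact_force: [-6.5, -12.9, 3.2]
width: 0.0241
```

```bash
python3 -c "
from h import *
loc()"
```

```text
t 16.10 loc mm x -2.36 y 1.20 z 229.27 yaw 0.2368 tilt [-0.0005 -0.0009] Floc x -9.41 y -10.98 z 3.22 w 0.0241 Mz -0.007
```

Emit:
play_rows(xyz=[[0.032,-0.065,-0.01],[0.032,-0.065,-0.005],[0.032,-0.065,-0.005],[0.032,-0.065,-0.005],[0.032,-0.065,-0.005],[0.032,-0.065,-0.005]], angular=[[0.03,0.03,-0.003],[0.03,0.03,-0.003],[0.03,0.03,-0.003],[0.03,0.03,-0.003],[0.03,0.03,-0.003],[0.03,0.03,-0.003]], fingers=[1,1,1,1,1,1])

```text
time: 16.7
tool_pos: [0.5744, 0.2094, 0.2293]
tool_rot: [0.993, 0.118, -0.0, 0.001]
contact_force: [-7.8, -11.4, 2.7]
width: 0.0239
```

```bash
python3 -c "
from h import *
loc()"
```

```text
t 16.70 loc mm x -2.27 y 1.50 z 229.28 yaw 0.2370 tilt [-0.0006 -0.0026] Floc x -10.25 y -9.27 z 2.67 w 0.0239 Mz -0.070
```

Emit:
play_rows(xyz=[[0.032,-0.065,-0.01],[0.032,-0.065,-0.005],[0.032,-0.065,-0.005],[0.032,-0.065,-0.005],[0.032,-0.065,-0.005]], angular=[[0.03,0.03,-0.003],[0.03,0.03,-0.003],[0.03,0.03,-0.003],[0.03,0.03,-0.003],[0.03,0.03,-0.003]], fingers=[1,1,1,1,1])

```text
time: 17.2
tool_pos: [0.5745, 0.2097, 0.2294]
tool_rot: [0.993, 0.118, -0.001, 0.002]
contact_force: [-8.0, -12.3, 3.2]
width: 0.0239
```

```bash
python3 -c "
from h import *
loc()
from bench import manip
s=manip.grab_frame('side')['color'];cv2.imwrite('pics/side4.png',s);cv2.imwrite('pics/c8.png',cv2.resize(s[215:280,100:220],None,fx=6.6,fy=6.6,interpolation=cv2.INTER_CUBIC))
"
```

```text
t 17.20 loc mm x -2.18 y 1.78 z 229.36 yaw 0.2370 tilt [-0.0006 -0.0039] Floc x -10.64 y -10.04 z 3.17 w 0.0239 Mz -0.011
```

View pics/c8.png

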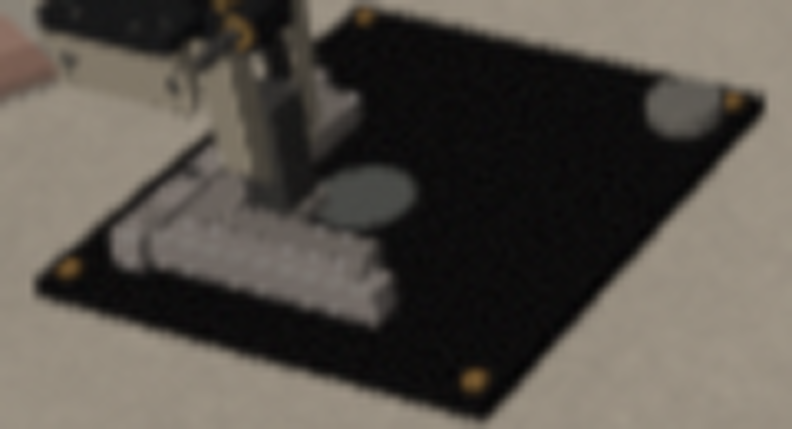

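Emit:
play_rows(xyz=[[0.032,-0.05,-0.01],[0.032,-0.05,-0.01],[0.032,-0.05,-0.005],[0.032,-0.05,-0.005],[0.032,-0.05,-0.005],[0.032,-0.05,-0.005]], angular=[[0.06,0.03,-0.003],[0.06,0.03,-0.003],[0.05,0.03,-0.003],[0.05,0.03,-0.003],[0.05,0.03,-0.003],[0.05,0.03,-0.003]], fingers=[1,1,1,1,1,1])

```text
time: 17.85
tool_pos: [0.5749, 0.2081, 0.2293]
tool_rot: [0.993, 0.119, -0.001, -0.003]
contact_force: [-7.4, -10.1, 2.5]
width: 0.0243
```

```bash
python3 -c "
from h import *
loc()"
```

```text
t 17.85 loc mm x -2.11 y 0.06 z 229.27 yaw 0.2379 tilt [-0.0032  0.0048] Floc x -9.57 y -8.02 z 2.54 w 0.0243 Mz -0.173
```

Emit:
play_rows(xyz=[[0.032,-0.055,-0.01],[0.032,-0.055,-0.005],[0.032,-0.055,-0.005],[0.032,-0.055,-0.005],[0.032,-0.055,-0.005]], angular=[[0.05,0.03,-0.003],[0.05,0.03,-0.003],[0.05,0.03,-0.003],[0.05,0.03,-0.003],[0.05,0.03,-0.003]], fingers=[1,1,1,1,1])

```text
time: 18.35
tool_pos: [0.5752, 0.2072, 0.2295]
tool_rot: [0.993, 0.119, -0.002, -0.005]
contact_force: [-7.6, -11.5, 2.9]
width: 0.0239
```

```bash
python3 -c "
from h import *
loc()"
```

```text
t 18.35 loc mm x -2.06 y -0.79 z 229.45 yaw 0.2396 tilt [-0.0044  0.0091] Floc x -10.07 y -9.34 z 2.89 w 0.0239 Mz -0.149
```

Emit:
play_rows(xyz=[[0.032,-0.08,-0.005],[0.032,-0.08,-0.005],[0.032,-0.08,-0.005],[0.032,-0.07,-0.005]], angular=[[-0.01,0.05,0.003],[-0.01,0.05,0.003],[0,0.05,0.003],[0.01,0.04,0]], fingers=[1,1,1,1])

```text
time: 18.75
tool_pos: [0.574, 0.2092, 0.2292]
tool_rot: [0.993, 0.119, 0.001, 0.001]
contact_force: [-8.3, -10.7, 3.7]
width: 0.0237
```

```bash
python3 -c "
from h import *
loc()"
```

```text
t 18.75 loc mm x -2.72 y 1.39 z 229.23 yaw 0.2385 tilt [ 0.0019 -0.0015] Floc x -10.60 y -8.45 z 3.74 w 0.0237 Mz -0.014
```

Emit:
play_rows(xyz=[[0.032,-0.068,-0.01],[0.032,-0.068,-0.005],[0.032,-0.068,-0.005],[0.032,-0.068,-0.005],[0.032,-0.068,-0.005],[0.032,-0.068,-0.005]], angular=[[0.035,0.022,-0.002],[0.035,0.025,-0.002],[0.035,0.025,-0.002],[0.035,0.028,-0.002],[0.035,0.028,-0.002],[0.035,0.028,-0.002]], fingers=[1,1,1,1,1,1])

```text
time: 19.35
tool_pos: [0.5743, 0.2095, 0.2293]
tool_rot: [0.993, 0.119, -0.0, 0.001]
contact_force: [-6.7, -12.5, 3.0]
width: 0.0241
```

```bash
python3 -c "
from h import *
loc()"
```

```text
t 19.35 loc mm x -2.43 y 1.60 z 229.29 yaw 0.2384 tilt [ 0.0003 -0.0024] Floc x -9.48 y -10.57 z 2.97 w 0.0241 Mz 0.024
```

Emit:
play_rows(xyz=[[0.032,-0.068,-0.01],[0.032,-0.068,-0.005],[0.032,-0.068,-0.005],[0.032,-0.068,-0.005],[0.032,-0.068,-0.005],[0.032,-0.068,-0.005]], angular=[[0.035,0.028,-0.002],[0.035,0.028,-0.002],[0.035,0.028,-0.002],[0.035,0.028,-0.002],[0.035,0.028,-0.002],[0.035,0.028,-0.002]], fingers=[1,1,1,1,1,1])

```text
time: 19.95
tool_pos: [0.5745, 0.2096, 0.2293]
tool_rot: [0.993, 0.119, -0.001, 0.001]
contact_force: [-6.8, -13.0, 2.2]
width: 0.0236
```

```bash
python3 -c "
from h import *
loc()"
```

```text
t 19.95 loc mm x -2.17 y 1.65 z 229.33 yaw 0.2380 tilt [-0.0007 -0.003 ] Floc x -9.66 y -11.02 z 2.19 w 0.0236 Mz 0.000
```

Emit:
play_rows(xyz=[[0,0,-0.01],[-0.01,0.05,-0.01],[-0.04,0.1,-0.01],[-0.1,0.2,-0.02],[-0.2,0.3,-0.02],[-0.2,0.3,0],[-0.1,0.1,0],[0,0,0]], angular=[[0,0,0],[0,0,0],[0,0,0],[0,0,0],[0,0,0],[0,0,0],[0,0,0],[0,0,0]], fingers=[1,1,1,1,1,1,1,1])

```text
time: 20.75
tool_pos: [0.5671, 0.1851, 0.2314]
tool_rot: [0.993, 0.119, 0.002, 0.001]
contact_force: [-0.1, 0.3, -3.9]
width: 0.0238
```

```bash
python3 -c "
from h import *
loc()"
```

```text
t 20.75 loc mm x -15.15 y -20.34 z 231.36 yaw 0.2388 tilt [ 0.0037 -0.0009] Floc x -0.06 y 0.29 z -3.93 w 0.0238 Mz -0.027
```

Free of both faces by 13 mm and 22 mm. Now I lift.

Emit:
play_rows(xyz=[[0,0,-0.4],[0,0,-0.8],[0,0,-0.8],[0,0,-0.5],[0,0.3,-0.2],[-0.1,0.8,0],[-0.3,1,0],[-0.3,1,0]], angular=[[0,-0.04,0],[0,0,0],[0,0,0],[0,0,0],[0,0,0],[0,0,0],[0,0,0],[0,0,0]], fingers=[1,1,1,1,1,1,1,1])

```text
time: 21.55
tool_pos: [0.569, 0.1204, 0.2924]
tool_rot: [0.993, 0.121, 0.002, 0.001]
contact_force: [0.4, 0.2, -3.4]
width: 0.0239
```

```bash
python3 -c "
from h import *
togo(.5341,-.2688,.285,.1143)"
```

```text
t 21.55 pos [0.569  0.1204 0.2924] yaw 0.2431 tilt z [ 0.0041 -0.0006 -1.    ] w 0.0239 F [ 0.3525  0.162  -3.3617] M [-0.0773 -0.051  -0.0449]
shift units(20mm) [-6.3798 18.4674  0.3749] in target frame [-3.9532 19.1344  0.3695]  turn units(5deg) [ 0.0155 -0.0446  1.4761]
```

Emit:
play_rows(xyz=[[-0.3,1,0],[-0.3,1,0],[-0.2,1,0],[-0.2,1,0],[-0.2,1,0],[-0.2,1,0],[-0.2,1,0],[-0.2,1,0]], angular=[[0,-0.04,0.4],[0,0,0.4],[0,0,0.4],[0,0,0],[0,0,0],[0,0,0],[0,0,0],[0,0,0]], fingers=[1,1,1,1,1,1,1,1])

```text
time: 22.35
tool_pos: [0.5553, -0.0599, 0.2881]
tool_rot: [0.998, 0.065, -0.004, 0.002]
contact_force: [0.5, -0.4, -4.3]
width: 0.0242
```

```bash
python3 -c "
from h import *
togo(.5341,-.2688,.285,.1143)"
```

```text
t 22.35 pos [ 0.5553 -0.0599  0.2881] yaw 0.1304 tilt z [-0.0068 -0.0043 -1.    ] w 0.0242 F [ 0.4706 -0.3756 -4.2864] M [ 0.0937 -0.0053  0.0254]
shift units(20mm) [-2.4095 10.2198  0.2056] in target frame [-2.2458 10.2579  0.1539]  turn units(5deg) [0.039  0.0827 0.1847]
```

Emit:
play_rows(xyz=[[-0.2,1,0],[-0.2,1,0],[-0.2,1,0],[-0.2,1,0],[-0.2,1,0],[-0.2,1,0],[-0.2,1,0],[-0.2,1,0]], angular=[[0.03,0.07,0.1],[0,0,0],[0,0,0],[0,0,0],[0,0,0],[0,0,0],[0,0,0],[0,0,0]], fingers=[1,1,1,1,1,1,1,1])

```text
time: 23.15
tool_pos: [0.5356, -0.2383, 0.2832]
tool_rot: [0.998, 0.058, -0.005, 0.0]
contact_force: [0.1, -0.9, -4.4]
width: 0.0242
```

```bash
python3 -c "
from h import *
togo(.5341,-.2688,.285,.1143)"
```

```text
t 23.15 pos [ 0.5356 -0.2383  0.2832] yaw 0.1167 tilt z [-0.0093 -0.0009 -1.    ] w 0.0242 F [ 0.1337 -0.9346 -4.3535] M [ 0.0175 -0.0052  0.0501]
shift units(20mm) [-0.253   1.5045 -0.0854] in target frame [-0.2486  1.5051 -0.0875]  turn units(5deg) [-0.0016  0.1067  0.0272]
```

Emit:
play_rows(xyz=[[-0.1,0.6,0],[-0.05,0.3,0],[0,0,0],[0,0,0],[0,0,0]], angular=[[0,0.09,0.02],[0,0,0],[0,0,0],[0,0,0],[0,0,0]], fingers=[1,1,1,1,1])

```text
time: 23.65
tool_pos: [0.5323, -0.2606, 0.2815]
tool_rot: [0.998, 0.055, -0.002, -0.001]
contact_force: [0.6, -0.7, -5.3]
width: 0.0235
```

```bash
python3 -c "
from h import *
togo(.5341,-.2688,.2215,.1143)"
```

```text
t 23.65 pos [ 0.5323 -0.2606  0.2815] yaw 0.1106 tilt z [-0.0036  0.0011 -1.    ] w 0.0235 F [ 0.6498 -0.6807 -5.2626] M [ 0.0292  0.006  -0.0087]
shift units(20mm) [0.0557 0.4207 2.9976] in target frame [0.0439 0.4163 2.9984]  turn units(5deg) [-0.0176  0.039  -0.0422]
```

Emit:
play_rows(xyz=[[0.05,0.3,0.3],[0.03,0.1,0.6],[0,0,0.7],[0,0,0.6],[0,0,0.3],[0,0,0],[0,0,0],[0,0,0]], angular=[[-0.01,0.03,-0.04],[0,0,0],[0,0,0],[0,0,0],[0,0,0],[0,0,0],[0,0,0],[0,0,0]], fingers=[1,1,1,1,1,1,1,1])

```text
time: 24.45
tool_pos: [0.5348, -0.2662, 0.2247]
tool_rot: [0.998, 0.059, -0.002, -0.002]
contact_force: [-0.0, 0.2, -4.0]
width: 0.0242
```

```bash
python3 -c "
from h import *
togo(.5341,-.2688,.2215,.1143)"
```

```text
t 24.45 pos [ 0.5348 -0.2662  0.2247] yaw 0.1178 tilt z [-0.0037  0.0029 -1.    ] w 0.0242 F [-0.0381  0.1886 -4.0425] M [ 0.0523  0.014  -0.0016]
shift units(20mm) [-0.0517  0.1247  0.1619] in target frame [-0.0518  0.1243  0.1621]  turn units(5deg) [-0.0381  0.0387  0.0396]
```

Emit:
play_rows(xyz=[[-0.05,0.1,0.05],[0,0,0.05],[0,0,0.03],[0,0,0],[0,0,0]], angular=[[-0.03,0.03,0.03],[0,0,0],[0,0,0],[0,0,0],[0,0,0]], fingers=[1,1,1,1,1])

```text
time: 24.95
tool_pos: [0.5348, -0.2691, 0.2242]
tool_rot: [0.998, 0.057, 0.001, 0.001]
contact_force: [0.3, -0.2, -4.9]
width: 0.0241
```

```bash
python3 -c "
from h import *
togo(.5341,-.2688,.2212,.1143)"
```

```text
t 24.95 pos [ 0.5348 -0.2691  0.2242] yaw 0.1147 tilt z [ 0.0027 -0.0016 -1.    ] w 0.0241 F [ 0.3038 -0.1584 -4.9128] M [0.0492 0.0229 0.0059]
shift units(20mm) [-0.0336 -0.0202  0.1511] in target frame [-0.0332 -0.0199  0.1512]  turn units(5deg) [ 0.022  -0.029   0.0043]
```

Emit:
play_rows(xyz=[[0,0,0.08],[0,0,0.05],[0,0,0.03],[0,0,0.02],[0,0,0]], angular=[[0.01,-0.015,0],[0,0,0],[0,0,0],[0,0,0],[0,0,0]], fingers=[1,1,1,1,1])

```text
time: 25.45
tool_pos: [0.5351, -0.2692, 0.2213]
tool_rot: [0.998, 0.057, 0.001, 0.001]
contact_force: [-0.5, 0.1, -5.3]
width: 0.0236
```

```bash
python3 -c "
from h import *
togo(.5341,-.2688,.2212,.1143)"
```

```text
t 25.45 pos [ 0.5351 -0.2692  0.2213] yaw 0.1148 tilt z [ 0.002  -0.0013 -1.    ] w 0.0236 F [-0.5257  0.129  -5.272 ] M [ 0.0375  0.0111 -0.0049]
shift units(20mm) [-0.0474 -0.0276  0.0029] in target frame [-0.0474 -0.0276  0.003 ]  turn units(5deg) [ 0.0175 -0.0211  0.0059]
```

Still carrying the weight, so I touch down gently.

Emit:
play_rows(xyz=[[0,0,0.02],[0,0,0.02],[0,0,0.01]], angular=[[0.01,-0.012,0],[0,0,0],[0,0,0]], fingers=[1,1,1])

```text
time: 25.75
tool_pos: [0.5354, -0.2694, 0.2212]
tool_rot: [0.998, 0.057, 0.001, 0.001]
contact_force: [-1.2, 1.5, 0.4]
width: 0.0238
```

```bash
python3 -c "
from h import *
togo(.5341,-.2688,.2212,.1143)"
```

```text
t 25.75 pos [ 0.5354 -0.2694  0.2212] yaw 0.1148 tilt z [ 0.0017 -0.001  -1.    ] w 0.0238 F [-1.231   1.476   0.4232] M [ 0.3493  0.3717 -0.0236]
shift units(20mm) [-0.0616 -0.0379 -0.0004] in target frame [-0.0616 -0.0379 -0.0002]  turn units(5deg) [ 0.0133 -0.018   0.0055]
```

Seated: the weight is off the tool. I open the fingers.

Emit:
play_rows(xyz=[[0,0,0],[0,0,0],[0,0,0],[0,0,0],[0,0,0],[0,0,0],[0,0,0],[0,0,0]], angular=[[0,0,0],[0,0,0],[0,0,0],[0,0,0],[0,0,0],[0,0,0],[0,0,0],[0,0,0]], fingers=[0.6,0.4,0,0,0,0,0,0])

```text
time: 26.55
tool_pos: [0.5363, -0.27, 0.2224]
tool_rot: [0.998, 0.057, 0.002, 0.002]
contact_force: [-1.2, 0.1, -0.7]
width: 0.0831
```

```bash
python3 -c "
from h import *
togo(.5341,-.2688,.30,.1143)"
```

```text
t 26.55 pos [ 0.5363 -0.27    0.2224] yaw 0.1148 tilt z [ 0.005  -0.0031 -1.    ] w 0.0831 F [-1.2376  0.1075 -0.6865] M [-0.0192 -0.0061 -0.0043]
shift units(20mm) [-0.0863 -0.0575 -3.8817] in target frame [-0.1042 -0.0715 -3.881 ]  turn units(5deg) [ 0.0416 -0.0527  0.0056]
```

Emit:
play_rows(xyz=[[0,0,-0.5],[0,0,-0.8],[0,0,-1],[0,0,-1],[0,0,-1],[-0.5,0.3,-1],[-1,0.7,-0.5],[-1,0.7,0]], angular=[[0,-0.03,0],[0,0,0],[0,0,0],[0,0,0],[0,0,0],[0,0,0],[0,0,0],[0,0,0]], fingers=[0,0,0,0,0,0,0,0])

```text
time: 27.35
tool_pos: [0.4912, -0.3082, 0.3534]
tool_rot: [0.998, 0.06, 0.004, 0.004]
contact_force: [-0.9, -0.4, -0.4]
width: 0.0929
```

Emit:
play_rows(xyz=[[-1,0.7,0],[-1,0.7,0],[-1,0.7,0],[-1,0.7,0],[-1,0.7,0],[-1,0.7,0],[-1,0.7,0],[-1,0.7,0]], angular=[[0,0,0],[0,0,0],[0,0,0],[0,0,0],[0,0,0],[0,0,0],[0,0,0],[0,0,0]], fingers=[0,0,0,0,0,0,0,0])

```text
time: 28.15
tool_pos: [0.3403, -0.4433, 0.3705]
tool_rot: [0.998, 0.06, 0.01, 0.011]
contact_force: [0.3, -0.6, -0.3]
width: 0.0931
```

Emit:
play_rows(xyz=[[-0.5,0.4,0],[-0.2,0.1,0],[0,0,0],[0,0,0],[0,0,0]], angular=[[0,0,0],[0,0,0],[0,0,0],[0,0,0],[0,0,0]], fingers=[0,0,0,0,0])

```text
time: 28.65
tool_pos: [0.3266, -0.456, 0.3749]
tool_rot: [0.998, 0.059, 0.011, 0.013]
contact_force: [0.9, 0.1, -0.3]
width: 0.093
```

```bash
python3 -c "
from h import *
loc()
from bench import manip
for n in('side','top'): cv2.imwrite(f'pics/{n}5.png',manip.grab_frame(n)['color'])
L=scene((.599,.2555,.239),0,(.5617,-.2247,.113),.004)
overlay('pics/side5.png','side',L,(100,215,220,280),6.6,'pics/o8.png')
overlay('pics/top5.png','top',L,(116,120,212,195),8,'pics/o9.png')
overlay('pics/top5.png','top',L,(250,140,314,202),9,'pics/o10.png')
"
```

```text
t 28.65 loc mm x -400.97 y -586.07 z 374.89 yaw 0.1187 tilt [ 0.0231 -0.0246] Floc x 0.93 y -0.12 z -0.34 w 0.0930 Mz -0.012
```

View pics/o8.png

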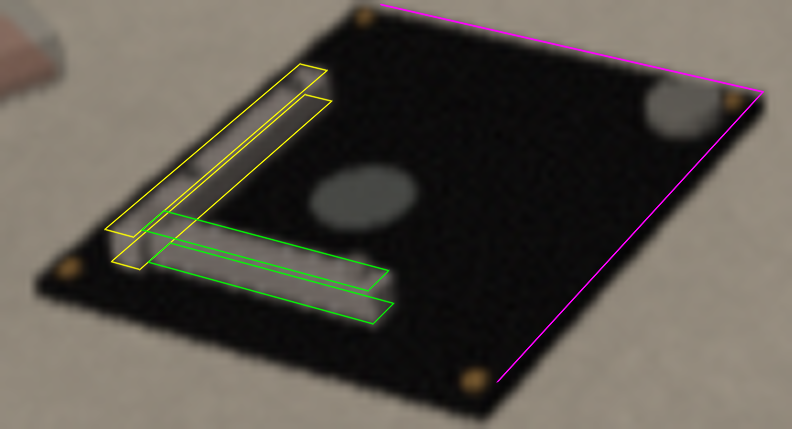

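View pics/o9.png

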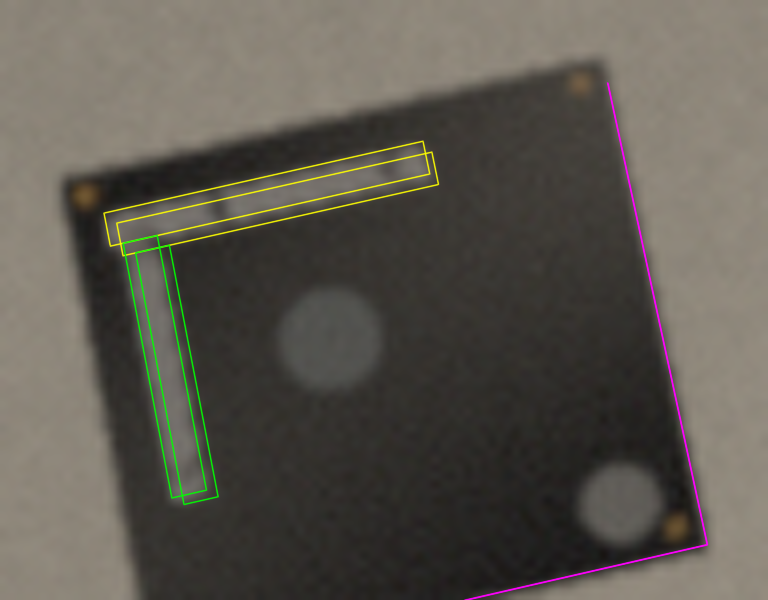

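View pics/o10.png

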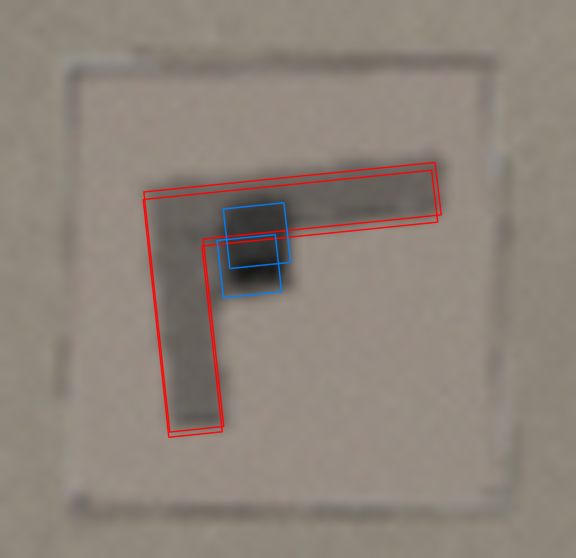

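View pics/top5.png

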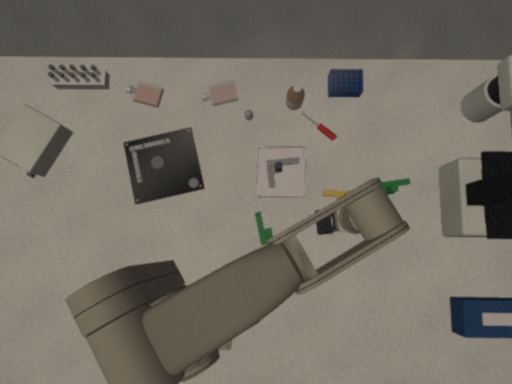

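The bar now lies along the model at angle 0 (o9: 150,245 to 185,495). The square is back in the tray within about 1 mm of where it started. I take one finer angle check by fitting the rail and bar axes in the top view.

```bash
python3 - <<'E'
from h import *
g=cv2.imread("pics/top5.png").astype(float).mean(2); R=(.599,.2555,.239)
def ang(o,ax_pts,half):
    # centroid across a strip, at stations along it
    out=[]
    for l,n in ax_pts:
        off=np.linspace(-half,half,61)
        u=proj("top",W(R,[(l[0]+n[0]*t,l[1]+n[1]*t,.03) for t in off])).astype(np.float32)
        v=cv2.remap(g.astype(np.float32),u[:,0:1].copy(),u[:,1:2].copy(),cv2.INTER_LINEAR).ravel()
        w=np.clip(v-np.percentile(v,20)-8,0,None);out.append((w*off).sum()/w.sum())
    return np.array(out)
ys=np.linspace(-.118,.012,27);xs=np.linspace(-.112,-.025,20)
r=ang(0,[((.008,y),(1,0)) for y in ys],.018)
b=ang(0,[((x,.008),(0,1)) for x in xs],.022)
pr,pb=np.polyfit(ys,r,1),np.polyfit(xs,b,1)
print("rail slope dx/dy",pr,"bar slope dy/dx",pb,"swing angle",pb[0]+pr[0], "scatter mm",1e3*np.std(r-np.polyval(pr,ys)),1e3*np.std(b-np.polyval(pb,xs)))
E
```

```text
rail slope dx/dy [-0.01138139 -0.00323879] bar slope dy/dx [0.00312111 0.00013339] swing angle -0.008260278785740031 scatter mm 0.8304999817902248 0.303086060011757
```

```bash
python3 - <<'E'
from h import *
R=(.599,.2555,.239)
def edge(g,pts,n,half,sgn,z):
    o=[]
    off=np.linspace(-half,half,81)
    for l in pts:
        u=proj("top",W(R,[(l[0]+n[0]*t,l[1]+n[1]*t,z) for t in off])).astype(np.float32)
        v=cv2.remap(g,u[:,0:1].copy(),u[:,1:2].copy(),cv2.INTER_CUBIC).ravel()
        d=np.clip(sgn*np.gradient(v),0,None); d[d<.5*d.max()]=0
        o.append((d*off).sum()/d.sum())
    return np.array(o)
def rob(t,r):
    s=least_squares(lambda p:(p[0]*t+p[1]-r)*1e3,[0,0],loss="soft_l1",f_scale=.3);return s.x[0],1e3*s.x[1]
for f in("top0","top5"):
    g=cv2.imread(f"pics/{f}.png").astype(np.float32).mean(2)
    ys=np.linspace(-.12,.012,40);xs=np.linspace(-.112,-.025,30)
    print(f,"rail far edge",rob(ys,edge(g,[(.016,y) for y in ys],(1,0),.009,-1,.03)),"near",rob(ys,edge(g,[(-.002,y) for y in ys],(1,0),.010,1,.02)))
    yp=np.linspace(-.2,.0,60);xp=np.linspace(-.18,.02,60)
    print(" plate near",rob(yp,edge(g,[(-.195,y) for y in yp],(1,0),.01,-1,.012)),"plate right",rob(xp,edge(g,[(x,-.215) for x in xp],(0,1),.01,-1,.012)))
    if f=="top5": print(" bar outer",rob(xs,edge(g,[(x,.016) for x in xs],(0,1),.008,-1,.03)),"inner",rob(xs,edge(g,[(x,0) for x in xs],(0,1),.008,1,.03)))
E
```

```text
top0 rail far edge (np.float64(0.0033922439729279414), np.float64(-0.6186108747274414)) near (np.float64(0.007007718981803788), np.float64(3.097246279235551))
 plate near (np.float64(-0.0017246369534679494), np.float64(-2.4554987946799103)) plate right (np.float64(-0.001836672998183602), np.float64(-0.3410680614184977))
top5 rail far edge (np.float64(-5.5936044588390524e-05), np.float64(-0.8010447690694338)) near (np.float64(-0.00022679034793003612), np.float64(2.687226941241113))
 plate near (np.float64(-0.003502985081930714), np.float64(-2.657382057675959)) plate right (np.float64(-0.003030989929723117), np.float64(-0.44994286432969205))
 bar outer (np.float64(0.011435597559225132), np.float64(1.3514677948105143)) inner (np.float64(0.006756603147380165), np.float64(0.10443613201047679))
```

```bash
python3 - <<'E'
from h import *
from bench import manip
fr={n:[manip.grab_frame(n)["color"].astype(np.float32).mean(2) for _ in range(8)] for n in("top","side")}
A={n:np.mean(v,0) for n,v in fr.items()};np.savez("avg.npz",**A)
R0=(.599,.2555,.239)
def strip(n,R,pts,nv,half,z):
    off=np.linspace(-half,half,81);V=[]
    for l in pts:
        u=proj(n,W(R,[(l[0]+nv[0]*t,l[1]+nv[1]*t,z) for t in off])).astype(np.float32)
        V.append(cv2.remap(A[n],u[:,0:1].copy(),u[:,1:2].copy(),cv2.INTER_CUBIC).ravel())
    return off,np.array(V)
# slope by shear search: the shear which makes the profiles along the length most alike (max variance of the mean profile)
def shear(n,axis,ts,c,half,z):
    best=[]
    for s in np.linspace(-.05,.05,101):
        pts=[(c+s*(t-ts.mean()),t) if axis=="rail" else (t,c+s*(t-ts.mean())) for t in ts]
        off,V=strip(n,R0,pts,(1,0) if axis=="rail" else (0,1),half,z);best.append(np.var(np.median(V,0)))
    b=np.array(best);i=b.argmax();i=min(max(i,3),97);p=np.polyfit(np.linspace(-.05,.05,101)[i-3:i+4],b[i-3:i+4],2);return -p[1]/2/p[0]
for n in("top","side"):
    r=shear(n,"rail",np.linspace(-.122,.015,50),.008,.016,.03)
    b=shear(n,"bar",np.linspace(-.116,-.022,50),.008,.016,.03)
    print(n,"rail yaw corr",-r,"bar yaw corr",b,"swing",b+r)
E
```

```text
top rail yaw corr 0.010213363328786692 bar yaw corr 0.020309316556063214 swing 0.010095953227276522
side rail yaw corr -0.003139945292223526 bar yaw corr -0.021265347642128715 swing -0.01812540234990519
```

```bash
python3 -c "
from bench import manip
print(manip.sense()['time']);print(manip.finish_job())"
```

```text
29.55
the job is handed in; nothing more can be done
None
```

The stop is trued, the square is back flat in its tray, and I handed the job in at 29.6 s.

**What I did:** I took the steel square by its post and slid it along the rail until it pushed the bar round. Motion stopped in both directions with about 10 N on each face. I held it pressed for about 3 s. The final 1.2 s of that was level and steady, at 9.5 N on the rail and about 11 N on the bar. The highest press I read was about 12 N. I then backed off both faces, lifted clear, laid the square back within about 1 mm of its first place, let go and withdrew.

**Last checks:**
- **Pressing:** while pressed, the moment readings put the rail contact mid-leg, as expected for a flush fit. The tool's yaw stayed within about 3 mrad of the first flush contact.
- **During the hold:** about a second before the final 1.2 s, the tool tilted by up to 9 mrad for a moment. I corrected it. The position where the square sat agreed before and after.
- **Final pictures:** the bar overlays the square position of the model. In the top view the dish and the other things look as they were, though the arm hid part of the yellow and green squares.
- **Bar angle:** my finer image fits disagreed, between -0.018 and +0.011 rad scattered about zero. One pixel is about 3.6 mm here, so the pictures neither confirm nor contradict the bar angle closer than that. The trueness rests on the contact readings.

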